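Feel for the thick setting pin and lay it in the V-stand

ROBOT

A 6-joint arm with a two-finger parallel gripper is mounted at the origin on a cart in front of the work surface, level with it; the furniture and walls round the work are solid. World frame = base frame: x ahead of the robot, y to its left, z up, the work surface at z = 0. Lengths are in m, angles in rad, forces in N, time in s.
With the tool pointing down it reaches from about 0.35 to 0.925 m from the base axis. Payload 6.4 kg.
Tool frame: the origin (TCP) lies between the finger pads; the fingertips stand 11 mm ahead of it and the grasp point (between the pads) lies 8 mm behind it (manip.tip_reach is the distance from the TCP to the fingertips, in m); x points along the fingers, z is the direction in which the jaws open and shut, and the axes are right-handed (so a half turn about x gives the same grasp; the last joint's range is limited). The gripper opens to 94 mm and grips with 3 to 60 N. Pads are 16 mm wide; open, the fingers measure 119 mm over their backs; the gripper's body (75 mm by 177 mm) begins 78 mm behind the grasp point.
Start: joints at [1.131, 0.245, 1.558, -0, 1.339, -0.174], TCP at [0.171, 0.627, 0.216] pointing down, gripper open.
Joint ranges: [-3.13, 3.13], [-1.02, 2.26], [0.13, 2.54], [-0.95, 4.09], [0.21, 2.88], [-2.74, 2.74]. Speed limits (rad/s): [2.57, 2.57, 3.14, 3.14, 3.14, 3.14].

INTERFACE

Orientations are given as a unit quaternion [w, x, y, z].
In Python, from plant import manip, eyes gives the robot as it stands. The module is installed in compiled form; this text tells all that it offers.
- The arm moves only by the tool jog_arm, never from a script. Its argument "increments" is a list of rows, each a list of 7 numbers: the opening, from -1 (shut) to 1 (fully open), so that 0 is half open, then the shift along the tool's x, y, z in m, then the turn, a rotation vector about the tool's x, y, z in degrees. A call has 1 to 10 rows; each row shifts and turns the commanded pose from where the row before left it, along the tool's axes as they then stand; what a row does not reach is not made up. A row lasts 1/12 s, in which the tool goes at most 41.7 mm and 7.16 degrees, less where a joint would pass 70% of its speed; a pose out of reach is approached as far as the arm can. A call is refused whole if a number of a shift passes 0.0417 or a number of a turn 7.16, either way. A call with a gripper value outside its range is refused whole. The fingers move at their own pace and stop on an object; the grip force is fixed at half the most. Time passes only in rows, so rows that do not move let the fingers close. It gives the time, the measured TCP pose, the force and the opening at its end, in the units of the state.
- manip.state(): the state, without advancing time (a new reading comes with each control period).
- eyes.capture(name): name is "side" or "top" or "wrist"; returns (picture, depth): 400x640x3 uint8, red, green, blue; 400x640 float32, m along the optical axis (not along the pixel's ray), 0 where there is no reading.
- eyes.camera_model(name): a dict with "fx", "fy", "cx", "cy" (pixels), "rvec" (rotation vector, rad) and "tvec" (3), from world to camera coordinates, as OpenCV has them. Camera axes: x right, y down, z forward; pixel columns grow to the right and rows downward; lengths in m; the calibration is good to about 2 mm. A picture is of the moment at which its call begins: read the wrist's pose just before it. camera_model takes no time and is no camera call; for the wrist camera it gives the pose at the moment of the call.
- manip.finish_job(): hands the job in, once; it reports no verdict.
The state is a dict: "time": time; "qpos": joint angles; "joint_vel": joint speeds; "joint_efforts": joint torques, N m; "eef_pos": TCP position; "tool_rot": TCP orientation; "contact_force": force on the tool from outside, world axes, zero at the start; "torque": the same for the moment, N m; "gripper_width": finger opening in m.
Only numpy, scipy, OpenCV 4.12 (cv2) and the standard library are available. Lean on these libraries where they do the work, as an engineer would, in place of code of your own. Each camera call takes 0.05 s, during which the arm holds its last target.

TASK

Swing open the lid of the black gauge box, feel in its three grooves for the thickest of the three steel setting pins, lift it out and lay it lengthwise across both plates of the V-stand, ready for setting the tray fixture: lower it gently until it rests there before letting go. Then shut the box again, with the two thinner pins still in it, and leave the other things on the bench where they are.

Things in the scene. Friction and masses are not known exactly. Their poses are not given: they have to be found in the camera images.
- gauge_box: Black moulded gauge box, fixed to the bench: outside 148 (x) x 218 (y) x 58 mm without the lid, walls and floor 4 mm; origin: centre of the underside, z up. Inside, two thin cross ribs (8 mm thick, at x = -30 and +30 mm, tops at 40 mm) carry three V grooves along x, at y = -55, 0, +55 mm, 90 degrees, bottom line at 14.5 mm; between the ribs there is free room for fingers.
- middle_groove (a point): Middle of the bottom line of the middle groove, axes as the box; the others lie 55 mm to either side along y. Each groove holds one loose steel pin 100 mm long, its middle within 11 mm of the groove's middle. Diameters (tops above the box's underside): thick 32 mm (53 mm), 24 mm (43.5 mm), 18 mm (36 mm). Which lies where changes and is not reported: feel for it.
- box_lid (a joint): Angle of the black lid (154 x 222 x 5 mm, 0.3 kg), rad: 0 shut, 1.85 open at its stop. It hinges at the box's -x edge, which faces the robot, and swings up and over towards the robot, screening the inside from that side. Past about 1.65 it stays open by its weight; below about 1.5 it sinks shut by itself, slowed by a damper (a few N at the handle when moved).
- lid_handle (a point): Middle of the steel bar handle on the lid: a round bar, 10 mm diameter, 76 mm free length, running along the lid's width (box y), its axis 28 mm above the lid's top face. Shut, it stands 128 mm from the hinge line in the box's +x direction and 33 mm above it.
- lid_hinge (a point): Middle of the lid's hinge line, at x = -77 mm, z = 58 mm of the box; the line runs along the box's y axis.
- v_stand: Grey V-stand, fixed to the bench: base plate 112 (x) x 66 (y) x 10 mm with two upright steel V-plates, 10 mm thick, 54 mm clear between them; origin: centre of the underside, z up. A pin lies across both V-plates, along the stand's x axis.
- v_stand_seat (a point): Where the middle of the axis of the thick pin (32 mm, 0.63 kg) comes to lie in the V-stand, 46.6 mm above the stand's underside; x is the direction of the pin.
- vee_near: The V-plate at x = -32 mm of the stand: 90-degree V, bottom at 24 mm, tips at 46 mm, V mouth 44 mm wide; its origin lies on the bench below it.
- vee_far: The like V-plate at x = +32 mm of the stand.
- tray_fixture: Obstacle, fixed between box and V-stand: pale fixture plate 150 (x) x 220 (y) mm with rails 34 mm high and a toggle clamp whose red lever rises to 157 mm at its -y end; origin on the bench under it. Behind it and the V-stand, from about x = 0.5 m on, stands a grey tray magazine with dividers over 0.25 m high and taller tray stacks: carry the pin round it on the robot's side.
- label_roll: Bystander, loose: white roll of labels, 86 mm across, 42 mm high; origin: centre of the underside.
- bowl_2: Bystander, loose: translucent white moulded bowl, 69 mm across, 29 mm high; origin: centre of the underside.
- marker_3: Bystander, loose: red-and-white marker pen lying down, 136 x 16 mm; origin: centre of the underside.
- oil_bottle: Bystander, loose: small white bottle with a red spout, 38 mm across, 118 mm high; origin: centre of the underside.
- sample_jar_3: Bystander, loose: red jar with a blue lid, 54 mm across, 67 mm high; origin: centre of the underside.
- bowl_3: Bystander, loose: translucent white moulded bowl, 69 mm across, 29 mm high; origin: centre of the underside.
- marker_2: Bystander, loose: black marker pen lying down, 136 x 16 mm; origin: centre of the underside.

How it is judged:
By the outcome, as a careful person would: the job done as asked, in the order asked, and still so for the second after the job is handed in, with the robot touching nothing.
It also fails if it takes over 72 s, if anything falls off the work surface, if the arm or the gripper's body presses on something with over 40 N, if the wrist force passes 120 N, or if a joint passes its speed limit or range.

## Working session

There is one attempt and no reset: what is moved stays moved. The work goes in short steps, Python scripts to look and compute and a tool call to move; the robot and the scene stay as the last step left them, time stands still between calls to the robot, and variables do not carry over. Pictures are saved under pics/ and viewed, and the job is handed in when it is done.

Besides the shell and the picture viewer there is one more tool, called after "Emit:" by a JSON object that holds its "op" and its "data", one argument or row to a line. jog_arm: Moves the arm, as the interface text tells. Its arguments: {"type":"object","properties":{"increments":{"type":"array"}},"required":["increments"]}

```bash
mkdir -p pics; ls
python3 - <<'E'
from plant import manip, eyes
import cv2, pickle
print(manip.state())
for n in ("side","top","wrist"):
    m=eyes.camera_model(n); p,d=eyes.capture(n)
    print(n,m)
    cv2.imwrite(f"pics/{n}0.png",p[:,:,::-1]); pickle.dump((p,d,m),open(f"pics/{n}0.pkl","wb"))
E
```

```text
pics
{'time': 0.0, 'qpos': array([ 1.13084623e+00,  2.45804167e-01,  1.55900015e+00, -1.22128843e-05,
        1.33872181e+00, -1.74093482e-01]), 'joint_vel': array([-0.00068935,  0.00053234, -0.00091879,  0.00175462, -0.00037444,
        0.00034058]), 'joint_efforts': array([-6.70218342e-04, -4.15834951e+01, -3.14603770e+01,  6.85050641e-02,
        3.31864832e-02, -1.45494232e-04]), 'eef_pos': array([0.17051869, 0.62662844, 0.21535915]), 'tool_rot': array([ 0.56125182, -0.42963943,  0.56246166,  0.42900261]), 'contact_force': array([-0.63797871, -0.17832427,  0.18534663]), 'torque': array([ 0.03564779, -0.03007767,  0.01236273]), 'gripper_width': 0.09371001550762131}
side {'fx': 386.6161646982045, 'fy': 386.6161646982045, 'cx': 321.0035449902524, 'cy': 199.88838158494482, 'rvec': array([ 0.04928634,  2.65374078, -1.67500886]), 'tvec': array([0.54027171, 0.08873978, 1.05636476])}
top {'fx': 490.6997281968235, 'fy': 490.6997281968235, 'cx': 312.4109538134982, 'cy': 197.6907514249124, 'rvec': array([ 1.98964054, -2.23535081,  0.23846782]), 'tvec': array([0.01176158, 0.54719226, 1.22227808])}
wrist {'fx': 296.2061285564422, 'fy': 296.2061285564422, 'cx': 321.77542447244036, 'cy': 199.17754177788296, 'rvec': array([-2.33107041, -1.78226928, -0.22196671]), 'tvec': array([-0.64931916, -0.02690736,  0.39016044])}
```

View pics/top0.png

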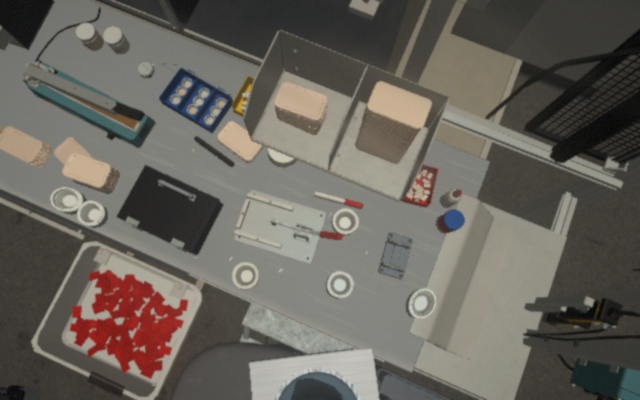

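View pics/side0.png

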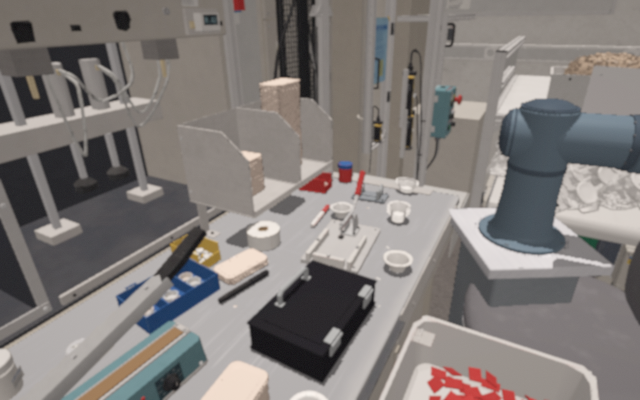

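View pics/wrist0.png

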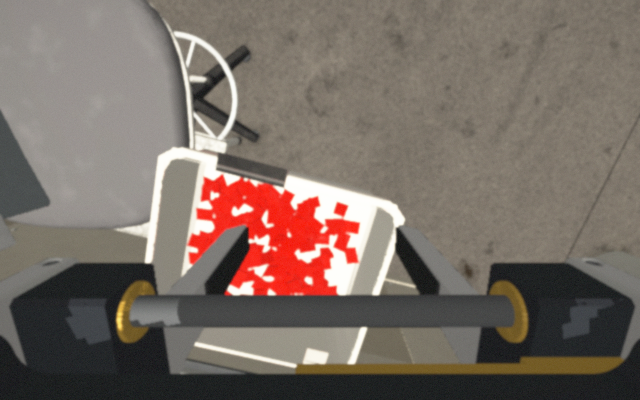

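The box with the shut lid is around (170,208) in the top view, and the V-stand is at about (396,256). Next I'll fit both poses from depth.

```bash
cat > h.py <<'E'
import numpy as np, cv2, pickle
def load(f): return pickle.load(open(f,"rb"))
def unproj(d,m):
    v,u=np.mgrid[0:d.shape[0],0:d.shape[1]]
    P=np.stack([(u-m["cx"])/m["fx"]*d,(v-m["cy"])/m["fy"]*d,d],-1)
    R=cv2.Rodrigues(np.array(m["rvec"]))[0]
    return (P-m["tvec"])@R   # world
def proj(X,m):
    K=np.array([[m["fx"],0,m["cx"]],[0,m["fy"],m["cy"]],[0,0,1.]])
    return cv2.projectPoints(np.atleast_2d(np.array(X,float)),m["rvec"],m["tvec"],K,None)[0][:,0]
E
python3 - <<'E'
from h import *
for n in("top","side"):
    p,d,m=load(f"pics/{n}0.pkl")
    print(n,proj([[0.1705,.6266,.2153],[0,0,0],[.5,0,0],[0.5,0.3,0]],m).round(0))
    R=cv2.Rodrigues(m["rvec"])[0]; print("cam",-R.T@m["tvec"])
    W=unproj(d,m)
    pts={"top":[(150,170),(215,205),(190,248),(118,210),(178,188),(170,210),(396,256),(282,228),(60,200),(315,390),(120,320)],"side":[(305,310),(375,192)]}[n]
    for u,v in pts: print((u,v),W[v,u].round(3),d[v,u])
p,d,m=load("pics/top0.pkl")
cv2.imwrite("pics/boxz.png",cv2.resize(p[150:270,100:270,::-1],None,fx=4.5,fy=4.5,interpolation=cv2.INTER_CUBIC))
cv2.imwrite("pics/vz.png",cv2.resize(p[170:310,320:480,::-1],None,fx=4,fy=4,interpolation=cv2.INTER_CUBIC))
E
```

```text
top [[ 13. 392.]
 [317. 417.]
 [295. 220.]
 [184. 233.]]
cam [ 0.27811281 -0.01904857  1.30989   ]
(150, 170) [0.669 0.365 0.059] 1.2946193
(215, 205) [0.553 0.201 0.067] 1.2668378
(190, 248) [0.45  0.273 0.064] 1.2469026
(118, 210) [0.583 0.473 0.004] 1.3274351
(178, 188) [0.601 0.285 0.097] 1.2454609
(170, 210) [0.553 0.317 0.067] 1.263652
(396, 256) [ 0.373 -0.254  0.01 ] 1.2964216
(282, 228) [0.482 0.037 0.011] 1.310658
(60, 200) [0.625 0.622 0.019] 1.3182856
(315, 390) [ 0.073 -0.003  0.05 ] 1.1885754
(120, 320) [ 0.295  0.538 -0.153] 1.419475
side [[697. 364.]
 [519. 232.]
 [336. 237.]
 [345. 315.]]
cam [0.55822521 0.89995058 0.54235444]
(305, 310) [0.578 0.356 0.064] 0.6959884
(375, 192) [ 0.353 -0.267  0.01 ] 1.2864871
```

View pics/boxz.png

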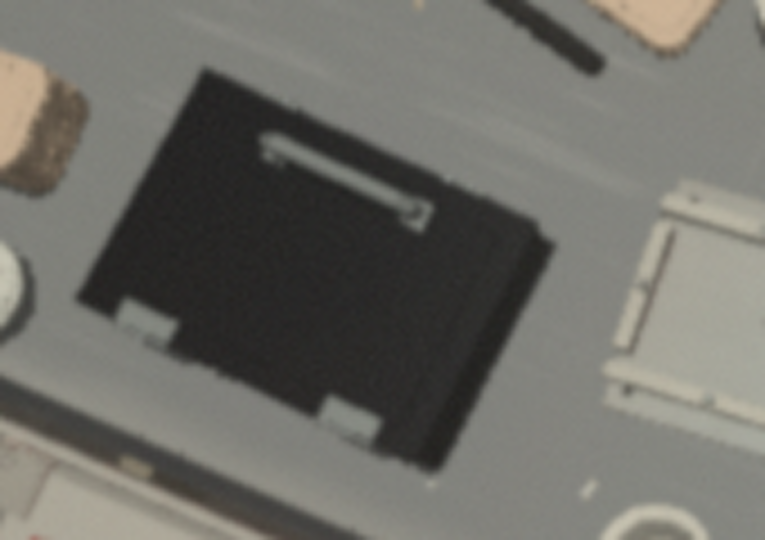

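View pics/vz.png

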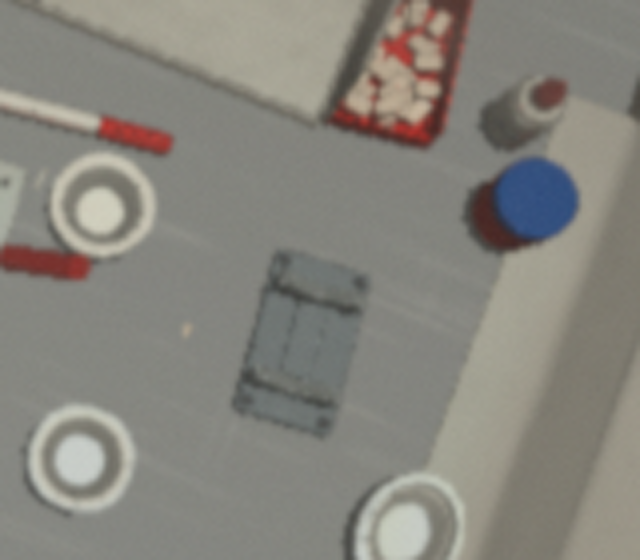

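Run:
```python
from h import *
from scipy.ndimage import label
p,d,m=load("pics/top0.pkl"); W=unproj(d,m)
g=p.astype(int).max(-1)
def rect(pts):
    r=cv2.minAreaRect(np.array(pts,np.float32)*1000); return r
# lid
reg=np.zeros(d.shape,bool); reg[150:270,105:230]=1
# plane fit of bench
b=(abs(W[...,2])<.02)&(d>0); b[:150]=0;b[280:]=0;b[:,:230]=0;b[:,420:]=0
q=W[b]; print("bench z med",np.median(q[:,2]))
msk=reg&(W[...,2]>.05)&(W[...,2]<.078)&(g<75); l,k=label(msk); s=np.bincount(l.ravel());s[0]=0; msk=l==s.argmax()
q=W[msk]; print("lid",len(q),np.median(q[:,2]), rect(q[:,:2]), cv2.boxPoints(rect(q[:,:2])))
A=np.c_[q,np.ones(len(q))]; c=np.linalg.lstsq(np.c_[q[:,:2],np.ones(len(q))],q[:,2],rcond=None)[0]; print("lid plane",c)
hd=reg&(W[...,2]>.083)&(W[...,2]<.12); q=W[hd]; print("handle",len(q),q.mean(0),rect(q[:,:2]))
vs=np.zeros(d.shape,bool); vs[228:285,375:418]=1
v=vs&(W[...,2]>.022)&(W[...,2]<.06); q=W[v]; print("V",len(q),q.mean(0),rect(q[:,:2]))
l,k=label(v)
for i in range(1,k+1):
    q=W[l==i]
    if len(q)>15: print(i,len(q),q.mean(0).round(4),q[:,2].max(),rect(q[:,:2]))
```

```text
bench z med 0.0018857077156023856
lid 4579 0.06517196396150628 ((560.3204345703125, 323.4691162109375), (222.35084533691406, 154.0502166748047), 58.48037338256836) [[436.53806 268.9644 ]
 [567.85986 188.42838]
 [684.1028  377.97385]
 [552.781   458.50986]]
lid plane [-0.00242367  0.00466792  0.06494311]
handle 145 [0.60317922 0.29354104 0.094686  ] ((603.9207153320312, 294.657470703125), (97.69617462158203, 10.01483154296875), 57.92772674560547)
V 209 [ 0.37618512 -0.25295169  0.03599634] ((376.05999755859375, -252.451416015625), (57.36702346801758, 75.24629974365234), 66.21198272705078)
1 106 [ 0.4047 -0.2658  0.0359] 0.04859432639435852 ((405.3426818847656, -265.6327819824219), (56.88495635986328, 11.044349670410156), 65.99108123779297)
2 103 [ 0.3469 -0.2397  0.0361] 0.04835162512227031 ((346.9890441894531, -239.670654296875), (57.377838134765625, 11.090468406677246), 67.13966369628906)
```

Run:
```python
from h import *
for n in("top","side"):
    p,d,m=load(f"pics/{n}0.pkl"); W=unproj(d,m).reshape(-1,3)[d.ravel()>0]
    print(n,"max z grid rows x .2-.85, cols y .7..-.4")
    for x in np.arange(.2,.85,.05):
        r=[]
        for y in np.arange(.7,-.4,-.05):
            s=W[(abs(W[:,0]-x)<.025)&(abs(W[:,1]-y)<.025)]
            r.append("%4d"%(s[:,2].max()*1000) if len(s) else "   .")
        print("%.2f"%x,*r)
```

```text
top max z grid rows x .2-.85, cols y .7..-.4
0.20  -27  -18  341  349  -79  -70  -82  -23 -147 -145 -148 -150 -421 -422    4    7    7    7    7   41   43    7
0.25  -22  -20  -69  -66  -73  -76  -69  -23  -23 -429 -421 -423    6    7    7   10    7    7    8   45   43   42
0.30  -23  -83  -80  -67  -68  -73  -71  -85  -23  -33   -1    6    8   10    9   53   52   55    7   17   46   11
0.35  -23  -22  -69  -69  -82  -70  -68  -22  -23    5   37   34   33    8    6   51   52   48   48   48   19    9
0.40    .  -17  -26  -68  -70  -68  -28    6    6    8   29   36   35   18   21   18  160    8   15   48   46    7
0.45    .  -26  -23  -22  -22    5    6   61   71   70    8   40   41   40   79  131  158   34    7   17   10    8
0.50    . -790  -24   -6    8    8   70   72   73   74   69   40   19   84   76   20   35   34  139  281  283   55
0.55  -55  -10    4   46   50   70   74   73   72   72   68   41   38   45   38   20   22  136  137  123  317   54
0.60    5   48   50   54   46   69   72   97  100  101   69    9   39   14    7  137  290  131  380  382  382  318
0.65    7   48   62 
[... 1280 characters left out ...]
  276   50
0.55    .    .    .    .   44   67   67   67   67   89   66   41   36   39   34   14  133  132  132  199  315   46
0.60    .    .    .    .   43   65   67   96   97   96   63    2   34    2    2  132  289  118  377  377  377   16
0.65    .    .    .   69   70   69   66   93   64    2    1   16   18  132  133  132  309  375  377  377  377    .
0.70    .    .    .   69   69   69   63    2    2    8   17   20  281  283  148  216  216  315  377  377  313    .
0.75    .    .    .    .   44   62  207  228    2   15   45   19  285  315   43  215  215  313  315  314  311  586
0.80    .    .    .    .  157  183  205  213   45   46   47   45   51  315  314    3  314  554  582  583  585  586
```

```bash
cat >> h.py <<'E'
from scipy.spatial.transform import Rotation as Rot
O=np.array([0.5603,0.3235,0.]); BY=np.deg2rad(-31.5)
BX=np.array([np.cos(BY),np.sin(BY),0]); BYv=np.array([-BX[1],BX[0],0]); Z=np.array([0,0,1.])
H=O-0.077*BX+0.058*Z
SV=np.array([0.3762,-0.2526,0]); SY=np.deg2rad(-24.)
def Rdown(a):  # jaw direction at world angle a(deg)
    a=np.deg2rad(a); z=np.array([np.cos(a),np.sin(a),0]); x=np.array([0,0,-1.]); return np.c_[x,np.cross(z,x),z]
def q2R(q): return Rot.from_quat([q[1],q[2],q[3],q[0]]).as_matrix()
def plan(p,R,way,grip=None,mm=3,dg=1,chunk=10):
    """way: list of (pos,R,n rows, grip). prints rows"""
    out=[];p=np.array(p,float);R=np.array(R,float)
    for pos,Rt,n,g in way:
        for i in range(n):
            k=1./(n-i)
            dR=Rot.from_matrix(R.T@Rt).as_rotvec(degrees=True)*k
            dp=(R.T@(pos-p))*k
            dp=dp.round(mm)+0.;dR=dR.round(dg)+0.
            out.append([g]+[round(float(v),mm) for v in dp]+[round(float(v),dg) for v in dR])
            p=p+R@dp; R=R@Rot.from_rotvec(dR,degrees=True).as_matrix()
    for i in range(0,len(out),chunk):
        print("["+",".join(str([ (int(v) if v==int(v) else v) for v in r]).replace(" ","") for r in out[i:i+chunk])+"]")
    print("rows",len(out),"max shift",np.abs(np.array(out)[:,1:4]).max(),"turn",np.abs(np.array(out)[:,4:]).max(),"end",p.round(4))
    return p,R
def show(st):
    R=q2R(st["tool_rot"]); print("t %.2f"%st["time"],"pos",st["eef_pos"].round(4),"w %.4f"%st["gripper_width"],"F",st["contact_force"].round(1),"x",R[:,0].round(3),"jaw",R[:,2].round(3),"ang %.1f"%np.rad2deg(np.arctan2(R[1,2],R[0,2])),"q",st["qpos"].round(2)); return st["eef_pos"],R
E
python3 - <<'E'
from h import *
from plant import manip
p,R=show(manip.state())
h=H+.128*BX+.033*Z; print(h)
t=h+np.array([0,0,-.008+.09])
plan(p,R,[(t+[0,0,.03],Rdown(-31.5),18,-.3),(t,Rdown(-31.5),2,-.3)])
E
```

```text
t 0.15 pos [0.1706 0.6268 0.2156] w 0.0941 F [-0.7  0.4  0.3] x [-0.001 -0.001 -1.   ] jaw [ 0.263  0.965 -0.001] ang 74.8 q [ 1.13  0.25  1.56 -0.    1.34 -0.17]
[0.60378465 0.29685257 0.091     ]
[[-0.3,0.001,-0.028,-0.011,5.9,0,0],[-0.3,0.001,-0.029,-0.008,5.9,0,0],[-0.3,0.001,-0.03,-0.005,5.9,0,0],[-0.3,0.001,-0.03,-0.002,5.9,0,0],[-0.3,0.001,-0.03,0.001,5.9,0,0],[-0.3,0.001,-0.03,0.004,5.9,0,0],[-0.3,0.001,-0.03,0.007,5.9,0,0],[-0.3,0.001,-0.029,0.01,5.9,0,0],[-0.3,0,-0.027,0.013,5.9,0,0],[-0.3,0.001,-0.026,0.015,5.9,0,0]]
[[-0.3,0,-0.024,0.018,5.9,0,0],[-0.3,0.001,-0.022,0.02,5.9,0,0],[-0.3,0,-0.02,0.023,5.9,0,0],[-0.3,0.001,-0.018,0.025,5.9,0,0],[-0.3,0,-0.015,0.026,5.9,0,0],[-0.3,0.001,-0.012,0.028,5.9,0,0],[-0.3,0,-0.01,0.029,5.9,0,0],[-0.3,0.001,-0.006,0.029,6,0,0.1],[-0.3,0.015,0,0,0,0,0],[-0.3,0.015,0,0,0,0,0]]
rows 20 max shift 0.03 turn 6.0 end [0.6035 0.2971 0.1728]
```

Emit:
{"op": "jog_arm", "data": {
  "increments": [
    [-0.3,0.001,-0.028,-0.011,5.9,0,0],
    [-0.3,0.001,-0.029,-0.008,5.9,0,0],
    [-0.3,0.001,-0.03,-0.005,5.9,0,0],
    [-0.3,0.001,-0.03,-0.002,5.9,0,0],
    [-0.3,0.001,-0.03,0.001,5.9,0,0],
    [-0.3,0.001,-0.03,0.004,5.9,0,0],
    [-0.3,0.001,-0.03,0.007,5.9,0,0],
    [-0.3,0.001,-0.029,0.01,5.9,0,0],
    [-0.3,0,-0.027,0.013,5.9,0,0],
    [-0.3,0.001,-0.026,0.015,5.9,0,0]
  ]
}}

```text
time: 0.98
eef_pos: [0.413, 0.4439, 0.2073]
tool_rot: [0.701, -0.095, 0.701, 0.095]
contact_force: [0.4, 0.1, 0.1]
gripper_width: 0.0336
```

Emit:
{"op": "jog_arm", "data": {
  "increments": [
    [-0.3,0,-0.024,0.018,5.9,0,0],
    [-0.3,0.001,-0.022,0.02,5.9,0,0],
    [-0.3,0,-0.02,0.023,5.9,0,0],
    [-0.3,0.001,-0.018,0.025,5.9,0,0],
    [-0.3,0,-0.015,0.026,5.9,0,0],
    [-0.3,0.001,-0.012,0.028,5.9,0,0],
    [-0.3,0,-0.01,0.029,5.9,0,0],
    [-0.3,0.001,-0.006,0.029,6,0,0],
    [-0.3,0.015,0,0,0,0,0],
    [-0.3,0.015,0,0,0,0,0]
  ]
}}

```text
time: 1.82
eef_pos: [0.6049, 0.2967, 0.1731]
tool_rot: [0.681, 0.193, 0.68, -0.192]
contact_force: [-0.8, 0.7, -0.8]
gripper_width: 0.0325
```

Run:
```python
from h import *
from plant import manip,eyes
p,R=show(manip.state())
m=eyes.camera_model("wrist"); im,d=eyes.capture("wrist"); pickle.dump((im,d,m),open("pics/w1.pkl","wb"))
cv2.imwrite("pics/w1.png",im[:,:,::-1]); show(manip.state())
W=unproj(d,m)
h=H+.128*BX+.033*Z; print("proj handle ends",proj([h-.038*BYv,h,h+.038*BYv],m))
q=W[(W[...,2]>.08)&(W[...,2]<.11)&(np.linalg.norm(W[...,:2]-h[:2],axis=-1)<.06)&(d>0)]
print(len(q),q.mean(0) if len(q) else 0, cv2.minAreaRect((q[:,:2]*1000).astype(np.float32)) if len(q)>4 else 0)
```

```text
t 1.82 pos [0.6049 0.2967 0.1731] w 0.0325 F [-0.8  0.7 -0.8] x [ 0.001  0.001 -1.   ] jaw [ 0.852 -0.524  0.001] ang -31.6 q [0.29 0.34 1.53 0.   1.28 0.84]
t 1.87 pos [0.6014 0.2967 0.168 ] w 0.0329 F [-2.   0.1 -2.8] x [-0.007 -0.002 -1.   ] jaw [ 0.852 -0.523 -0.005] ang -31.5 q [0.29 0.34 1.53 0.   1.28 0.84]
proj handle ends [[319.50691881 248.72559685]
 [319.3650998  208.64358635]
 [319.212727   165.57877908]]
1161 [0.60576954 0.30060884 0.09445279] ((603.6425170898438, 297.6439514160156), (98.5472183227539, 9.299385070800781), 58.52366256713867)
```

View pics/w1.png

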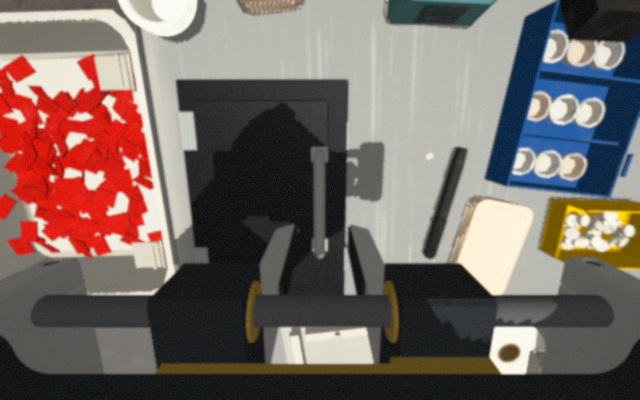

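Wrist view: the bar runs vertically at x≈319 (rows 150–255), midway between the fingertips, which agrees with the top-view fit. Descending onto it and closing.

Emit:
{"op": "jog_arm", "data": {
  "increments": [
    [-0.3,0.02,0,0,0,0,0],
    [-0.3,0.025,0,0,0,0,0],
    [-0.3,0.02,0,0,0,0,0],
    [-0.3,0.015,0,0,0,0,0],
    [-0.3,0.01,0,0,0,0,0],
    [-0.3,0,0,0,0,0,0],
    [-1,0,0,0,0,0,0],
    [-1,0,0,0,0,0,0],
    [-1,0,0,0,0,0,0],
    [-1,0,0,0,0,0,0]
  ]
}}

```text
time: 2.7
eef_pos: [0.6037, 0.2984, 0.0849]
tool_rot: [0.68, 0.193, 0.681, -0.192]
contact_force: [-8.9, 5.1, 7.3]
gripper_width: 0.0098
```

Run:
```python
from h import *
from plant import manip
p,R=show(manip.state())
g=p-.008*R[:,0]; print("grasp rel hinge box x,z",(g-H)@BX,(g-H)[2],(g-H)@BYv)
# arc
r=np.hypot(.128,.033);a0=np.arctan2(.033,.128)
# box frame: rotate grasp about hinge by th (towards -x), tool tilt by phi(th)
way=[]
N=24
g0=np.array([(g-H)@BX,(g-H)@BYv,(g-H)[2]]); 
B=np.c_[BX,BYv,Z]
for i in range(1,N+1):
    th=1.80*i/N; ph=np.deg2rad(40)*i/N
    ang=a0+th; gb=np.array([r*np.cos(ang),g0[1],r*np.sin(ang)])
    Rt=Rot.from_rotvec(-BYv*ph).as_matrix()@Rdown(-31.5)
    gp=H+B@gb
    way.append((gp+.008*Rt[:,0],Rt,1,-1))
print(Rt[:,0])
plan(p,R,way)
```

```text
t 2.70 pos [0.6037 0.2984 0.0849] w 0.0098 F [-8.9  5.1  7.3] x [-0.     0.002 -1.   ] jaw [ 0.852 -0.523 -0.001] ang -31.6 q [0.29 0.43 1.57 0.   1.13 0.84]
grasp rel hinge box x,z 0.12709635564140878 0.03492570459299222 0.001248475772648454
[ 0.54806653 -0.3358556  -0.76604444]
[[-1,-0.008,0,-0.002,-0.1,-1.7,-0.1],[-1,-0.009,0,-0.003,0,-1.7,0],[-1,-0.009,0,-0.003,0,-1.7,0],[-1,-0.009,0,-0.004,0,-1.6,0],[-1,-0.009,0,-0.004,0,-1.7,0],[-1,-0.009,0,-0.005,0,-1.7,0],[-1,-0.008,0,-0.005,0,-1.6,0],[-1,-0.008,0,-0.006,0,-1.7,0],[-1,-0.008,0,-0.005,0,-1.7,0],[-1,-0.008,0,-0.007,0,-1.6,0]]
[[-1,-0.007,0,-0.006,0,-1.7,0],[-1,-0.007,0,-0.007,0,-1.7,0],[-1,-0.006,0,-0.007,0,-1.6,0],[-1,-0.007,0,-0.008,0,-1.7,0],[-1,-0.005,0,-0.007,0,-1.7,0],[-1,-0.006,0,-0.008,0,-1.6,0],[-1,-0.005,0,-0.009,0,-1.7,0],[-1,-0.005,0,-0.008,0,-1.7,0],[-1,-0.004,0,-0.009,0,-1.6,0],[-1,-0.004,0,-0.009,0,-1.7,0]]
[[-1,-0.004,0,-0.009,0,-1.7,0],[-1,-0.003,0,-0.009,0,-1.6,0],[-1,-0.002,0,-0.009,0,-1.7,0],[-1,-0.003,0,-0.009,0,-1.7,0]]
rows 24 max shift 0.009 turn 1.7 end [0.4476 0.3939 0.1696]
```

Bar gripped: width reads 9.8 mm. Swinging the lid open along the arc.

Emit:
{"op": "jog_arm", "data": {
  "increments": [
    [-1,-0.008,0,-0.002,0,-1.7,0],
    [-1,-0.009,0,-0.003,0,-1.7,0],
    [-1,-0.009,0,-0.003,0,-1.7,0],
    [-1,-0.009,0,-0.004,0,-1.6,0],
    [-1,-0.009,0,-0.004,0,-1.7,0],
    [-1,-0.009,0,-0.005,0,-1.7,0],
    [-1,-0.008,0,-0.005,0,-1.6,0],
    [-1,-0.008,0,-0.006,0,-1.7,0],
    [-1,-0.008,0,-0.005,0,-1.7,0],
    [-1,-0.008,0,-0.007,0,-1.6,0]
  ]
}}

```text
time: 3.53
eef_pos: [0.5593, 0.3258, 0.1629]
tool_rot: [0.774, 0.163, 0.572, -0.217]
contact_force: [5.6, -2.1, -0.0]
gripper_width: 0.0091
```

```bash
cat > arc.py <<'E'
from h import *
from plant import manip
p,R=show(manip.state())
g=p-.008*R[:,0]; gx,gz=(g-H)@BX,(g-H)[2]
print("box x,z",gx,gz,"r",np.hypot(gx,gz),"lid ang",np.arctan2(gz,gx)-np.arctan2(.033,.128))
E
python3 arc.py
```

```text
t 3.53 pos [0.5593 0.3258 0.1629] w 0.0091 F [ 5.6 -2.1 -0. ] x [ 0.251 -0.151 -0.956] jaw [ 0.815 -0.5    0.293] ang -31.6 q [ 0.46  0.23  1.71 -0.29  1.06  1.13]
box x,z 0.07259288362269035 0.11252606631122197 r 0.13390982918417524 lid ang 0.7455409336188588
```

Emit:
{"op": "jog_arm", "data": {
  "increments": [
    [-1,-0.007,0,-0.006,0,-1.7,0],
    [-1,-0.007,0,-0.007,0,-1.7,0],
    [-1,-0.006,0,-0.007,0,-1.6,0],
    [-1,-0.007,0,-0.008,0,-1.7,0],
    [-1,-0.005,0,-0.007,0,-1.7,0],
    [-1,-0.006,0,-0.008,0,-1.6,0],
    [-1,-0.005,0,-0.009,0,-1.7,0],
    [-1,-0.005,0,-0.008,0,-1.7,0],
    [-1,-0.004,0,-0.009,0,-1.6,0],
    [-1,-0.004,0,-0.009,0,-1.7,0]
  ]
}}

```text
time: 4.37
eef_pos: [0.4814, 0.3746, 0.186]
tool_rot: [0.85, 0.13, 0.451, -0.239]
contact_force: [-1.9, -5.7, 15.1]
gripper_width: 0.0089
```

Emit:
{"op": "jog_arm", "data": {
  "increments": [
    [-1,-0.004,0,-0.009,0,-1.7,0],
    [-1,-0.003,0,-0.009,0,-1.6,0],
    [-1,-0.002,0,-0.009,0,-1.7,0],
    [-1,-0.003,0,-0.009,0,-1.7,0],
    [-1,0,0,0,0,0,0]
  ]
}}

```text
time: 4.78
eef_pos: [0.4475, 0.3954, 0.1727]
tool_rot: [0.874, 0.115, 0.403, -0.245]
contact_force: [-11.3, -0.7, 16.7]
gripper_width: 0.0087
```

```bash
python3 arc.py
```

```text
t 4.78 pos [0.4475 0.3954 0.1727] w 0.0087 F [-11.3  -0.7  16.7] x [ 0.555 -0.336 -0.761] jaw [ 0.648 -0.399  0.648] ang -31.6 q [ 0.82  0.18  1.84 -0.79  1.1   1.74]
box x,z -0.06196231875461586 0.12082296830399636 r 0.13578482468684464 lid ang 1.7923416234660068
```

Emit:
{"op": "jog_arm", "data": {
  "increments": [
    [-0.55,0,0,0,0,0,0],
    [-0.55,0,0,0,0,0,0],
    [-0.55,0,0,0,0,0,0],
    [-0.55,-0.01,0,0,0,0,0],
    [-0.55,-0.02,0,0,0,0,0],
    [-0.55,-0.025,0,0,0,0,0],
    [-0.55,-0.025,0,0,0,0,0]
  ]
}}

```text
time: 5.37
eef_pos: [0.403, 0.4199, 0.2295]
tool_rot: [0.872, 0.114, 0.406, -0.247]
contact_force: [-0.0, 0.9, 0.6]
gripper_width: 0.0213
```

Run:
```python
from h import *
from plant import manip,eyes
show(manip.state())
for n in("top",):
    m=eyes.camera_model(n); im,d=eyes.capture(n); pickle.dump((im,d,m),open(f"pics/{n}2.pkl","wb"))
    cv2.imwrite("pics/top2.png",cv2.resize(im[100:280,80:300,::-1],None,fx=3.3,fy=3.3,interpolation=cv2.INTER_CUBIC))
p,R=show(manip.state())
t=O+[0,0,.30]
plan(p,R,[(p+[0,0,.07]-.02*BX,Rdown(-31.5)@Rot.from_rotvec([0,-20,0],degrees=True).as_matrix(),4,-.5),(t,Rdown(58.5),14,0)])
```

```text
t 5.37 pos [0.403  0.4199 0.2295] w 0.0213 F [-0.   0.9  0.6] x [ 0.548 -0.338 -0.765] jaw [ 0.652 -0.4    0.644] ang -31.5 q [ 0.91  0.11  1.8  -0.74  1.24  1.72]
t 5.42 pos [0.4027 0.4231 0.2345] w 0.0212 F [-0.2  2.5  3.2] x [ 0.552 -0.332 -0.765] jaw [ 0.65  -0.402  0.644] ang -31.7 q [ 0.91  0.11  1.8  -0.74  1.24  1.72]
[[-0.5,-0.017,0,0.007,0,5,-0.1],[-0.5,-0.017,0,0.006,0,5,-0.1],[-0.5,-0.018,0,0.005,-0.1,5.1,-0.1],[-0.5,-0.017,0,0.003,0,5,-0.1],[0,0.005,0,0.014,-6.4,1.1,1.1],[0,0.005,-0.002,0.014,-6.4,1.1,1.1],[0,0.005,-0.003,0.013,-6.4,1.1,1.1],[0,0.004,-0.005,0.013,-6.3,1.1,1.1],[0,0.004,-0.007,0.013,-6.4,1.1,1.1],[0,0.004,-0.008,0.012,-6.4,1.1,1.1]]
[[0,0.003,-0.009,0.011,-6.3,1.1,1.1],[0,0.003,-0.01,0.01,-6.4,1.1,1.2],[0,0.003,-0.012,0.009,-6.3,1.1,1.2],[0,0.002,-0.012,0.007,-6.4,1.1,1.1],[0,0.002,-0.013,0.006,-6.3,1.1,1.2],[0,0.001,-0.014,0.005,-6.3,1.1,1.1],[0,0.001,-0.015,0.003,-6.4,1.2,1.2],[0,0,-0.014,0.001,-6.3,1.1,1.1]]
rows 18 max shift 0.018 turn 6.4 end [0.5601 0.3238 0.3004]
```

View pics/top2.png

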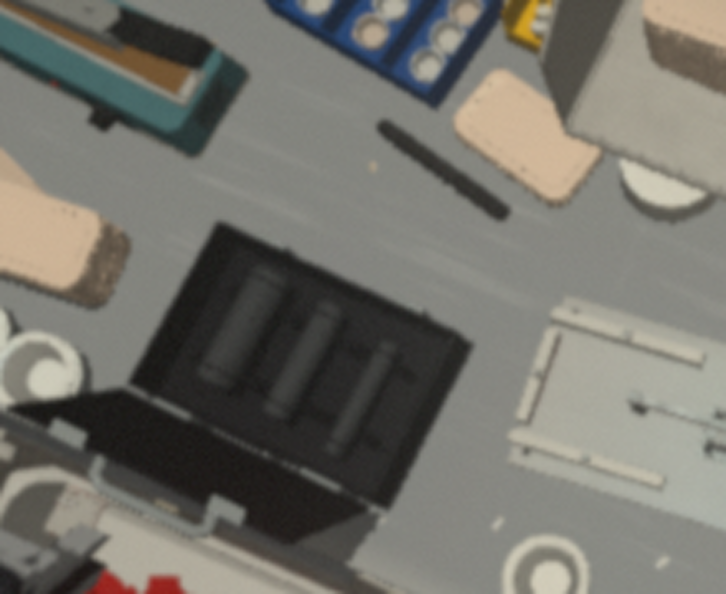

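The lid stays open. All three pins show in the box: the widest at about (240,325) in the crop (+y groove), then (302,360) and (360,400). Checking that against depth.

```bash
cat > pins.py <<'E'
from h import *
import sys
def pins(f):
    p,d,m=load(f); W=unproj(d,m); P=W-O; x=P@BX; y=P@BYv; z=P[...,2]
    out=[]
    for gy in(-.055,0,.055):
        s=(abs(y-gy)<.006)&(abs(x)<.068)&(z>0)&(z<.09)
        # height profile along x
        bins=np.arange(-.066,.068,.004); prof=[]
        for b in bins:
            k=s&(x>=b)&(x<b+.004); prof.append(int(np.percentile(z[k],80)*1000) if k.sum()>1 else -1)
        print(gy,prof)
    return x,y,z,d
if __name__=="__main__":
    x,y,z,d=pins(sys.argv[1])
    print("y profile")
    k=(abs(x)<.025)&(d>0)
    for b in np.arange(-.1,.1,.006):
        s=k&(abs(y-b)<.003); print(int(b*1000),int(np.percentile(z[s],80)*1000) if s.sum() else None,end="; ")
E
python3 pins.py pics/top2.pkl
```

```text
-0.055 [7, 3, 6, 34, 38, 35, 37, 37, 38, 35, 36, 38, 35, 34, 38, 38, 37, 37, 37, 37, 36, 36, 36, 37, 37, 38, 39, 36, 6, 6, 6, 7, 5, 3]
0 [5, 7, 7, 3, 6, 41, 45, 46, 42, 43, 43, 43, 43, 44, 43, 43, 45, 46, 43, 44, 42, 45, 45, 46, 45, 44, 45, 43, 46, 44, 20, 6, 3, 5]
0.055 [9, 5, 8, 3, 4, 9, 54, 51, 55, 55, 55, 53, 54, 52, 54, 52, 54, 54, 53, 54, 54, 54, 54, 55, 53, 54, 53, 56, 55, 53, 51, -1, 6, 9]
y profile
-100 None; -94 13; -88 6; -81 7; -75 6; -69 7; -63 32; -57 37; -51 37; -45 34; -39 7; -33 7; -27 7; -21 6; -15 6; -9 39; -3 44; 2 45; 8 42; 14 31; 20 8; 26 6; 32 7; 38 41; 44 50; 50 53; 56 55; 62 53; 68 49; 74 40; 80 None; 86 7; 92 6; 98 6;
```

Depth gives pin tops of 37, 44 and 54 mm, so the thick pin lies in the +y groove with its middle at about +8 mm along box x. The finger width will confirm it. Moving above it.

Run:
```python
from h import *
from plant import manip,eyes
p,R=show(manip.state())
t=O+.055*BYv+.008*BX
print(t)
plan(p,R,[(p+[0,0,.07]-.02*BX,Rdown(-31.5)@Rot.from_rotvec([0,-20,0],degrees=True).as_matrix(),4,-.5),(t+[0,0,.28],Rdown(58.5),14,0),(t+[0,0,.16],Rdown(58.5),6,0)])
```

```text
t 5.42 pos [0.4027 0.4231 0.2345] w 0.0212 F [-0.2  2.5  3.2] x [ 0.552 -0.332 -0.765] jaw [ 0.65  -0.402  0.644] ang -31.7 q [ 0.91  0.11  1.8  -0.74  1.24  1.72]
[0.59585854 0.36621522 0.        ]
[[-0.5,-0.017,0,0.007,0,5,-0.1],[-0.5,-0.017,0,0.006,0,5,-0.1],[-0.5,-0.018,0,0.005,-0.1,5.1,-0.1],[-0.5,-0.017,0,0.003,0,5,-0.1],[0,0.007,0.004,0.014,-6.4,1.1,1.1],[0,0.007,0.002,0.014,-6.4,1.1,1.1],[0,0.006,0,0.014,-6.4,1.1,1.1],[0,0.006,-0.001,0.015,-6.3,1.1,1.1],[0,0.006,-0.003,0.014,-6.4,1.1,1.1],[0,0.005,-0.005,0.014,-6.4,1.1,1.1]]
[[0,0.005,-0.006,0.014,-6.3,1.1,1.1],[0,0.005,-0.008,0.013,-6.4,1.1,1.2],[0,0.004,-0.01,0.012,-6.3,1.1,1.2],[0,0.004,-0.011,0.011,-6.4,1.1,1.1],[0,0.003,-0.012,0.01,-6.3,1.1,1.2],[0,0.003,-0.013,0.008,-6.3,1.1,1.1],[0,0.003,-0.014,0.007,-6.4,1.2,1.2],[0,0.002,-0.015,0.005,-6.3,1.1,1.1],[0,0.02,0,0,0,0,0],[0,0.02,0,0,0,0,0]]
[[0,0.02,0,0,0,0,0],[0,0.02,0,0,0,0,0],[0,0.02,0,0,0,0,0],[0,0.02,0,0,0,0,0]]
rows 24 max shift 0.02 turn 6.4 end [0.5961 0.3659 0.1599]
```

Emit:
{"op": "jog_arm", "data": {
  "increments": [
    [-0.5,-0.017,0,0.007,0,5,0],
    [-0.5,-0.017,0,0.006,0,5,0],
    [-0.5,-0.018,0,0.005,0,5.1,0],
    [-0.5,-0.017,0,0.003,0,5,0],
    [0,0.007,0.004,0.014,-6.4,1.1,1.1],
    [0,0.007,0.002,0.014,-6.4,1.1,1.1],
    [0,0.006,0,0.014,-6.4,1.1,1.1],
    [0,0.006,-0.001,0.015,-6.3,1.1,1.1],
    [0,0.006,-0.003,0.014,-6.4,1.1,1.1],
    [0,0.005,-0.005,0.014,-6.4,1.1,1.1]
  ]
}}

```text
time: 6.25
eef_pos: [0.4771, 0.4013, 0.288]
tool_rot: [0.774, -0.07, 0.629, 0.027]
contact_force: [-0.2, 1.3, -0.4]
gripper_width: 0.0467
```

Emit:
{"op": "jog_arm", "data": {
  "increments": [
    [0,0.005,-0.006,0.014,-6.3,1.1,1.1],
    [0,0.005,-0.008,0.013,-6.4,1.1,1.2],
    [0,0.004,-0.01,0.012,-6.3,1.1,1.2],
    [0,0.004,-0.011,0.011,-6.4,1.1,1.1],
    [0,0.003,-0.012,0.01,-6.3,1.1,1.2],
    [0,0.003,-0.013,0.008,-6.3,1.1,1.1],
    [0,0.003,-0.014,0.007,-6.4,1.2,1.2],
    [0,0.002,-0.015,0.005,-6.3,1.1,1.1],
    [0,0,0,0,0,0,0]
  ]
}}

```text
time: 7.0
eef_pos: [0.5997, 0.3613, 0.2729]
tool_rot: [0.617, -0.345, 0.618, 0.345]
contact_force: [0.8, -0.6, -0.7]
gripper_width: 0.0471
```

Run:
```python
from h import *
from plant import manip,eyes
p,R=show(manip.state())
m=eyes.camera_model("wrist"); im,d=eyes.capture("wrist"); pickle.dump((im,d,m),open("pics/w3.pkl","wb"))
cv2.imwrite("pics/w3.png",im[:,:,::-1])
from pins import pins
x,y,z,d=pins("pics/w3.pkl")
p,R=show(manip.state())
t=O+.055*BYv+.008*BX
plan(p,R,[(t+[0,0,.16],Rdown(58.5),5,0)],mm=4)
```

```text
t 7.00 pos [0.5997 0.3613 0.2729] w 0.0471 F [ 0.8 -0.6 -0.7] x [-0.001 -0.001 -1.   ] jaw [ 0.524  0.852 -0.001] ang 58.4 q [ 0.38  0.32  1.36 -0.    1.46 -0.64]
-0.055 [5, 4, 4, 35, 36, 36, 36, 36, 36, 35, 35, 36, 36, 36, 35, 35, 36, 36, 35, 36, 35, 36, 36, 36, 36, 36, 36, 34, 4, 4, 4, 5, 4, 4]
0 [5, 4, 4, 5, 39, 43, 43, 43, 43, 43, 43, 43, 43, 43, 43, 43, 43, 43, 43, 43, 43, 43, 43, 43, 43, 43, 43, 43, 43, 42, -1, -1, 4, 4]
0.055 [4, 5, 4, 4, 5, 49, 52, 53, 53, 53, 52, 53, 53, 53, 53, 53, 53, 53, 52, 53, 53, 53, 53, 53, 53, 52, 53, 53, 53, 53, 50, -1, -1, -1]
t 7.05 pos [0.5983 0.3622 0.2732] w 0.0471 F [0.9 0.1 0. ] x [-0.001  0.    -1.   ] jaw [ 0.526  0.85  -0.   ] ang 58.3 q [ 0.38  0.32  1.36  0.    1.46 -0.63]
[[0,0.0226,0.0008,0.0004,0,0,0],[0,0.0226,0.0008,0.0004,-0.1,0,0],[0,0.0227,0.0008,0.0004,0,0,0],[0,0.0226,0.0009,0.0005,-0.1,0,0],[0,0.0227,0.0008,0.0005,0,0,0]]
rows 5 max shift 0.0227 turn 0.1 end [0.5959 0.3662 0.16  ]
```

View pics/w3.png

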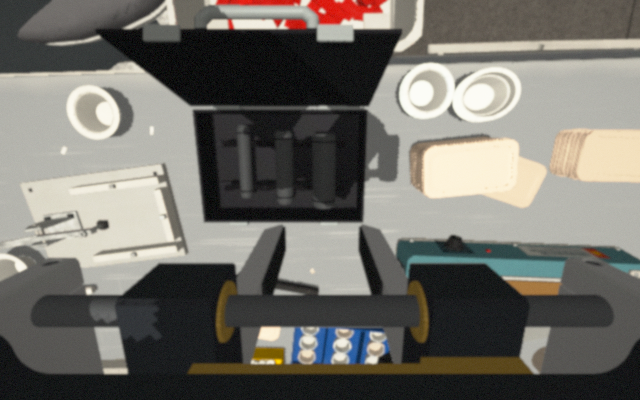

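Wrist depth agrees: tops at 36, 43 and 53 mm. In the image the thick pin is the rightmost, around (323,170). I'll refine its centre and descend.

Run:
```python
from h import *
from plant import manip
im,d,m=load("pics/w3.pkl"); W=unproj(d,m); P=W-O; x=P@BX; y=P@BYv; z=P[...,2]
s=(z>.045)&(z<.056)&(abs(x)<.068)&(abs(y-.055)<.02)&(d>0)
print(s.sum(),[np.percentile(v[s],[0.5,50,99.5]).round(4) for v in(x,y)])
print(cv2.minAreaRect((np.c_[x[s],y[s]]*1000).astype(np.float32)))
p,R=show(manip.state())
```

```text
1470 [array([-0.0425,  0.0041,  0.0556]), array([0.0413, 0.0547, 0.0685])]
((7.055049896240234, 55.34885787963867), (28.136112213134766, 99.21517181396484), 89.52381896972656)
t 7.05 pos [0.5983 0.3622 0.2732] w 0.0471 F [0.9 0.1 0. ] x [-0.001  0.    -1.   ] jaw [ 0.526  0.85  -0.   ] ang 58.3 q [ 0.38  0.32  1.36  0.    1.46 -0.63]
```

Emit:
{"op": "jog_arm", "data": {
  "increments": [
    [0,0.0227,0.001,0.0005,0,0,0],
    [0,0.0227,0.001,0.0005,0,0,0],
    [0,0.0227,0.001,0.0005,0,0,0],
    [0,0.0227,0.001,0.0005,0,0,0],
    [0,0.0227,0.001,0.0005,0,0,0],
    [0,0.025,0,0,0,0,0],
    [0,0.025,0,0,0,0,0],
    [0,0.02,0,0,0,0,0],
    [0,0.01,0,0,0,0,0],
    [0,0,0,0,0,0,0]
  ]
}}

```text
time: 7.88
eef_pos: [0.5919, 0.3678, 0.0781]
tool_rot: [0.616, -0.345, 0.619, 0.345]
contact_force: [-0.2, 0.5, -0.3]
gripper_width: 0.047
```

Run:
```python
from h import *
from plant import manip
p,R=show(manip.state()); print("box xyz",(p-O)@BX,(p-O)@BYv,p[2])
```

```text
t 7.88 pos [0.5919 0.3678 0.0781] w 0.0470 F [-0.2  0.5 -0.3] x [-0.004 -0.001 -1.   ] jaw [ 0.524  0.852 -0.003] ang 58.4 q [ 0.39  0.49  1.51  0.    1.15 -0.63]
box xyz 0.0037933287090255495 0.05428419845806615 0.07806724022092221
```

Emit:
{"op": "jog_arm", "data": {
  "increments": [
    [0,0.015,-0.001,0,0,0,0],
    [0,0.015,-0.001,0,0,0,0],
    [0,0.01,0,0,0,0,0],
    [0,0.006,0,0,0,0,0],
    [0,0.003,0,0,0,0,0],
    [0,0,0,0,0,0,0],
    [0,0,0,0,0,0,0]
  ]
}}

```text
time: 8.47
eef_pos: [0.5964, 0.3673, 0.0322]
tool_rot: [0.618, -0.345, 0.617, 0.345]
contact_force: [-0.3, 0.3, -0.8]
gripper_width: 0.0469
```

Run:
```python
from h import *
from plant import manip
p,R=show(manip.state()); print("box xyz",(p-O)@BX,(p-O)@BYv,p[2])
```

```text
t 8.47 pos [0.5964 0.3673 0.0322] w 0.0469 F [-0.3  0.3 -0.8] x [ 0.001  0.001 -1.   ] jaw [0.523 0.852 0.001] ang 58.5 q [ 0.39  0.56  1.51  0.    1.07 -0.63]
box xyz 0.007916778092248819 0.05623322864814126 0.03216743741266151
```

Emit:
{"op": "jog_arm", "data": {
  "increments": [
    [0,0.0025,0.0005,-0.001,0,0,0],
    [0,0,0,0,0,0,0],
    [-1,0,0,0,0,0,0],
    [-1,0,0,0,0,0,0],
    [-1,0,0,0,0,0,0],
    [-1,0,0,0,0,0,0],
    [-1,0,0,0,0,0,0]
  ]
}}

```text
time: 9.05
eef_pos: [0.5953, 0.3665, 0.0297]
tool_rot: [0.617, -0.345, 0.617, 0.345]
contact_force: [-0.6, -1.3, 1.8]
gripper_width: 0.0313
```

Run:
```python
from h import *
from plant import manip
p,R=show(manip.state()); print("box xyz",(p-O)@BX,(p-O)@BYv,p[2])
```

```text
t 9.05 pos [0.5953 0.3665 0.0297] w 0.0313 F [-0.6 -1.3  1.8] x [ 0.001  0.001 -1.   ] jaw [0.523 0.852 0.001] ang 58.5 q [ 0.39  0.56  1.51  0.    1.07 -0.63]
box xyz 0.007338082324963596 0.054969264206612044 0.029709057453120274
```

Width reads 31.3 mm, so this is the 32 mm pin. Lifting straight up.

Emit:
{"op": "jog_arm", "data": {
  "increments": [
    [-1,-0.003,0,0,0,0,0],
    [-1,-0.006,0,0,0,0,0],
    [-1,-0.01,0,0,0,0,0],
    [-1,-0.015,0,0,0,0,0],
    [-1,-0.02,0,0,0,0,0],
    [-1,-0.025,0,0,0,0,0],
    [-1,-0.03,0,0,0,0,0],
    [-1,-0.03,0,0,0,0,0],
    [-1,-0.03,0,0,0,0,0],
    [-1,-0.03,0,0,0,0,0]
  ]
}}

```text
time: 9.88
eef_pos: [0.5948, 0.3664, 0.2312]
tool_rot: [0.618, -0.345, 0.616, 0.345]
contact_force: [0.6, 0.6, -5.7]
gripper_width: 0.0312
```

Emit:
{"op": "jog_arm", "data": {
  "increments": [
    [-1,-0.03,0,0,0,0,0],
    [-1,-0.025,0,0,0,0,0],
    [-1,-0.015,0,0,0,0,0],
    [-1,-0.005,0,0,0,0,0],
    [-1,0,0,0,0,0,0]
  ]
}}

```text
time: 10.3
eef_pos: [0.5955, 0.3667, 0.3063]
tool_rot: [0.619, -0.345, 0.615, 0.345]
contact_force: [-0.0, -0.7, -4.9]
gripper_width: 0.031
```

Run:
```python
from h import *
from plant import manip
p,R=show(manip.state()); print("box xyz",(p-O)@BX,(p-O)@BYv,p[2])
z=p[2]
A=np.array([.45,.20,z]);B=np.array([.38,.0,z]);C=np.array([SV[0],SV[1],z]);
a0=58.5;a1=66
plan(p,R,[(A,Rdown(60),9,-1),(B,Rdown(63),10,-1),(C,Rdown(66),11,-1)])
```

```text
t 10.30 pos [0.5955 0.3667 0.3063] w 0.0310 F [-0.  -0.7 -4.9] x [ 0.005  0.002 -1.   ] jaw [0.523 0.852 0.004] ang 58.5 q [ 0.39  0.3   1.33  0.    1.51 -0.63]
box xyz 0.0074642739038914465 0.05520716392423584 0.3063290375212214
[[-1,0,0.004,-0.024,-0.2,0,0],[-1,0,0.004,-0.024,-0.2,0,0],[-1,0,0.004,-0.024,-0.2,0,0],[-1,0,0.004,-0.024,-0.2,0,0],[-1,0,0.005,-0.024,-0.1,0,0],[-1,0,0.005,-0.024,-0.2,0.1,0],[-1,0,0.004,-0.025,-0.1,0,0.1],[-1,0,0.005,-0.024,-0.2,0.1,0],[-1,-0.001,0.005,-0.025,-0.1,0,0.1],[-1,0,-0.004,-0.021,-0.3,0,0]]
[[-1,0,-0.004,-0.021,-0.3,0,0],[-1,0,-0.004,-0.021,-0.3,0,0],[-1,0,-0.004,-0.021,-0.3,0,0],[-1,0,-0.003,-0.021,-0.3,0,0],[-1,0,-0.003,-0.021,-0.3,0,0],[-1,0,-0.003,-0.021,-0.3,0,0],[-1,0,-0.003,-0.021,-0.3,0,0],[-1,0,-0.004,-0.02,-0.3,0,0],[-1,0,-0.003,-0.021,-0.3,0,0],[-1,0,-0.01,-0.021,-0.3,0,0]]
[[-1,0,-0.01,-0.021,-0.3,0,0],[-1,0,-0.01,-0.021,-0.3,0,0],[-1,0,-0.01,-0.021,-0.3,0,0],[-1,0,-0.01,-0.021,-0.3,0,0],[-1,0,-0.01,-0.021,-0.3,0,0],[-1,0,-0.009,-0.021,-0.2,0,0],[-1,0,-0.009,-0.02,-0.3,0,0],[-1,0,-0.009,-0.021,-0.2,0,0],[-1,0,-0.009,-0.021,-0.3,0,0],[-1,0,-0.01,-0.02,-0.2,0.1,0]]
rows 30 max shift 0.025 turn 0.3 end [ 0.3766 -0.2526  0.306 ]
```

Emit:
{"op": "jog_arm", "data": {
  "increments": [
    [-1,0,0.002,-0.012,-0.1,0,0],
    [-1,0,0.004,-0.024,-0.2,0,0],
    [-1,0,0.004,-0.024,-0.2,0,0],
    [-1,0,0.004,-0.024,-0.2,0,0],
    [-1,0,0.004,-0.024,-0.2,0,0],
    [-1,0,0.005,-0.024,-0.2,0,0],
    [-1,0,0.005,-0.024,-0.2,0,0],
    [-1,0,0.004,-0.025,-0.2,0,0],
    [-1,0,0.005,-0.024,-0.2,0,0],
    [-1,0,0.002,-0.022,-0.2,0,0]
  ]
}}

```text
time: 11.13
eef_pos: [0.4434, 0.1902, 0.3012]
tool_rot: [0.61, -0.355, 0.612, 0.356]
contact_force: [0.2, -0.4, -5.4]
gripper_width: 0.0311
```

Emit:
{"op": "jog_arm", "data": {
  "increments": [
    [-1,0,-0.004,-0.021,-0.3,0,0],
    [-1,0,-0.004,-0.021,-0.3,0,0],
    [-1,0,-0.004,-0.021,-0.3,0,0],
    [-1,0,-0.003,-0.021,-0.3,0,0],
    [-1,0,-0.003,-0.021,-0.3,0,0],
    [-1,0,-0.003,-0.021,-0.3,0,0],
    [-1,0,-0.003,-0.021,-0.3,0,0],
    [-1,0,-0.004,-0.02,-0.3,0,0],
    [-1,0,-0.003,-0.021,-0.3,0,0],
    [-1,0,-0.008,-0.021,-0.3,0,0]
  ]
}}

```text
time: 11.97
eef_pos: [0.3794, -0.0116, 0.3013]
tool_rot: [0.601, -0.371, 0.602, 0.373]
contact_force: [0.6, -0.2, -6.6]
gripper_width: 0.0315
```

Emit:
{"op": "jog_arm", "data": {
  "increments": [
    [-1,0,-0.01,-0.021,-0.3,0,0],
    [-1,0,-0.01,-0.021,-0.3,0,0],
    [-1,0,-0.01,-0.021,-0.3,0,0],
    [-1,0,-0.01,-0.021,-0.3,0,0],
    [-1,0,-0.01,-0.021,-0.3,0,0],
    [-1,0,-0.009,-0.021,-0.2,0,0],
    [-1,0,-0.009,-0.02,-0.3,0,0],
    [-1,0,-0.009,-0.018,-0.2,0,0],
    [-1,0,-0.005,-0.012,-0.3,0,0],
    [-1,0,0,0,0,0,0]
  ]
}}

```text
time: 12.8
eef_pos: [0.3781, -0.2068, 0.3011]
tool_rot: [0.594, -0.383, 0.594, 0.385]
contact_force: [-0.4, 0.9, -5.7]
gripper_width: 0.0311
```

Run:
```python
from h import *
from plant import manip,eyes
p,R=show(manip.state())
m=eyes.camera_model("wrist"); im,d=eyes.capture("wrist"); pickle.dump((im,d,m),open("pics/w4.pkl","wb"))
cv2.imwrite("pics/w4.png",im[:,:,::-1])
W=unproj(d,m); P=W-SV
s=(np.linalg.norm(P[...,:2],axis=-1)<.07)&(W[...,2]>.022)&(W[...,2]<.06)&(d>0)
print(s.sum()); q=W[s]; print(cv2.minAreaRect((q[:,:2]*1000).astype(np.float32)))
from scipy.ndimage import label
l,k=label(s)
for i in range(1,k+1):
    q=W[l==i]
    if len(q)>30: print(len(q),q.mean(0),q[:,2].max(),cv2.minAreaRect((q[:,:2]*1000).astype(np.float32)))
p,R=show(manip.state())
```

```text
t 12.80 pos [ 0.3781 -0.2068  0.3011] w 0.0311 F [-0.4  0.9 -5.7] x [-0.002  0.002 -1.   ] jaw [0.411 0.911 0.001] ang 65.7 q [-0.77 -0.36  1.98  0.    1.52 -1.91]
361
((372.4754333496094, -260.03289794921875), (41.84942626953125, 74.4562759399414), 66.0980453491211)
192 [ 0.34065531 -0.25079981  0.03469379] 0.04670717543037988 ((343.13043212890625, -247.0235137939453), (41.9197883605957, 9.96068000793457), 66.56651306152344)
169 [ 0.39750335 -0.27922638  0.03526039] 0.04726466099692465 ((398.8668212890625, -279.4581298828125), (27.817880630493164, 10.286705017089844), 66.95880126953125)
t 12.85 pos [ 0.3782 -0.2056  0.3012] w 0.0313 F [ 0.  -0.6 -7.1] x [-0.002  0.003 -1.   ] jaw [0.411 0.912 0.002] ang 65.7 q [-0.76 -0.36  1.98  0.    1.52 -1.91]
```

View pics/w4.png

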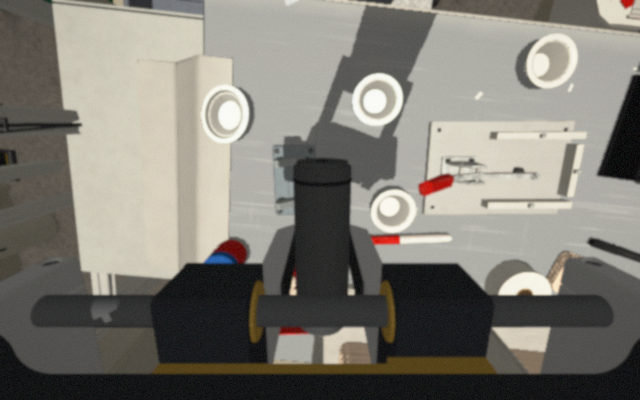

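Run:
```python
from h import *
from plant import manip
p0,d,m=load("pics/top0.pkl"); W=unproj(d,m).reshape(-1,3)[d.ravel()>0]
yaw=np.deg2rad(-23.5); sx=np.array([np.cos(yaw),np.sin(yaw),0]); sy=np.array([-sx[1],sx[0],0])
q=W[(W[:,2]>.1)]; a=(q-SV)@sx; b=(q-SV)@sy
dd=np.hypot(np.maximum(abs(a)-.0375,0),np.maximum(abs(b)-.0885,0))
o=np.argsort(dd)[:5]; print(dd[o],q[o],a[o],b[o])
p,R=show(manip.state())
t=SV
plan(p,R,[(t+[0,0,.20],Rdown(66.5),6,-1),(t+[0,0,.075],Rdown(66.5),6,-1)],mm=3)
```

```text
[0.06232577 0.06300735 0.06327896 0.06365249 0.06400234] [[ 0.42236237 -0.10820535  0.14881784]
 [ 0.42462814 -0.10844731  0.14967287]
 [ 0.41786979 -0.10521253  0.14903998]
 [ 0.42712676 -0.10883026  0.1487021 ]
 [ 0.41986564 -0.10529154  0.15209045]] [-0.01524356 -0.01306924 -0.02055692 -0.01062515 -0.0186951 ] [0.15082577 0.15150735 0.15177896 0.15215249 0.15250234]
t 12.85 pos [ 0.3782 -0.2056  0.3012] w 0.0313 F [ 0.  -0.6 -7.1] x [-0.002  0.003 -1.   ] jaw [0.411 0.912 0.002] ang 65.7 q [-0.76 -0.36  1.98  0.    1.52 -1.91]
[[-1,0.017,-0.003,-0.007,-0.1,0,0],[-1,0.017,-0.003,-0.007,-0.1,0,0],[-1,0.017,-0.003,-0.007,-0.1,0,0],[-1,0.017,-0.003,-0.008,-0.2,0,-0.1],[-1,0.017,-0.003,-0.008,-0.1,0.1,0],[-1,0.016,-0.002,-0.007,-0.2,0,-0.1],[-1,0.021,0,0,0,0,0],[-1,0.021,0,0,0,0,0],[-1,0.021,0,0,0,0,0],[-1,0.021,0,0,0,0,0]]
[[-1,0.021,0,0,0,0,0],[-1,0.02,0,0,0,0,0]]
rows 12 max shift 0.021 turn 0.2 end [ 0.3758 -0.2524  0.0751]
```

Emit:
{"op": "jog_arm", "data": {
  "increments": [
    [-1,0.01,-0.003,-0.007,-0.1,0,0],
    [-1,0.017,-0.003,-0.007,-0.1,0,0],
    [-1,0.017,-0.003,-0.007,-0.1,0,0],
    [-1,0.017,-0.003,-0.008,-0.2,0,0],
    [-1,0.017,-0.003,-0.008,-0.1,0,0],
    [-1,0.016,-0.002,-0.007,-0.2,0,0],
    [-1,0.021,0,0,0,0,0],
    [-1,0.021,0,0,0,0,0],
    [-1,0.021,0,0,0,0,0],
    [-1,0.021,0,0,0,0,0]
  ]
}}

```text
time: 13.68
eef_pos: [0.3765, -0.2513, 0.1229]
tool_rot: [0.591, -0.388, 0.59, 0.389]
contact_force: [0.9, -0.0, -5.7]
gripper_width: 0.0313
```

Emit:
{"op": "jog_arm", "data": {
  "increments": [
    [-1,0.021,0,0,0,0,0],
    [-1,0.012,0,0,0,0,0],
    [-1,0.005,0,0,0,0,0],
    [-1,0,0,0,0,0,0],
    [-1,0,0,0,0,0,0]
  ]
}}

```text
time: 14.1
eef_pos: [0.3771, -0.2522, 0.087]
tool_rot: [0.591, -0.389, 0.59, 0.389]
contact_force: [0.5, -1.3, -5.2]
gripper_width: 0.0311
```

```bash
cat > top.py <<'E'
from h import *
import sys
from plant import manip,eyes
n=sys.argv[1]; box=[int(v) for v in sys.argv[2].split(",")]; cam=sys.argv[3] if len(sys.argv)>3 else "top"
p,R=show(manip.state())
m=eyes.camera_model(cam); im,d=eyes.capture(cam); pickle.dump((im,d,m),open(f"pics/{n}.pkl","wb"))
a,b,c,e=box; s=min(800/(c-a),600/(e-b))
cv2.imwrite(f"pics/{n}.png",cv2.resize(im[b:e,a:c,::-1],None,fx=s,fy=s,interpolation=cv2.INTER_CUBIC))
E
python3 top.py side5 300,140,440,245 side
```

```text
t 14.10 pos [ 0.3771 -0.2522  0.087 ] w 0.0311 F [ 0.5 -1.3 -5.2] x [ 0.001  0.001 -1.   ] jaw [0.396 0.918 0.001] ang 66.7 q [-0.84 -0.06  2.14  0.    1.06 -2.01]
```

View pics/side5.png

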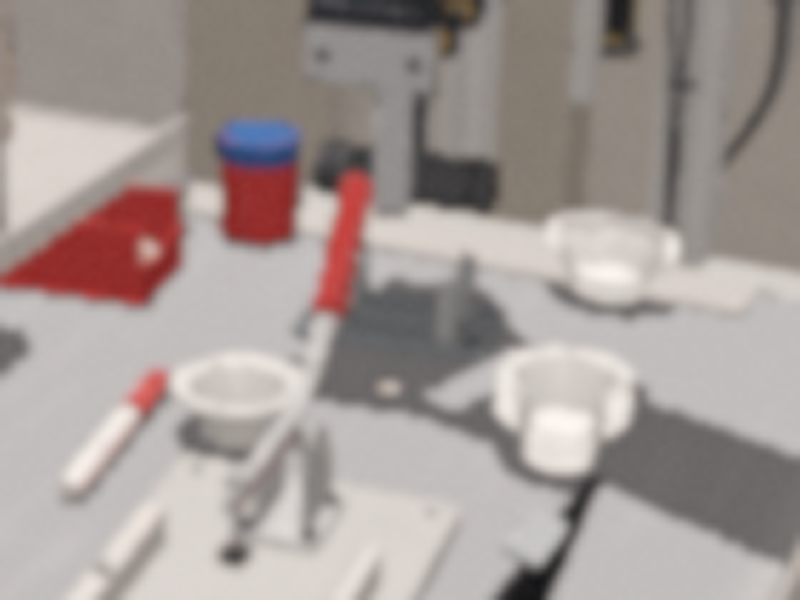

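The side view shows the pin level above the stand. Lowering to just above the seat.

Emit:
{"op": "jog_arm", "data": {
  "increments": [
    [-1,0.01,0,0,0,0,0],
    [-1,0.012,0,0,0,0,0],
    [-1,0.01,0,0,0,0,0],
    [-1,0.006,0,0,0,0,0],
    [-1,0.003,0,0,0,0,0],
    [-1,0,0,0,0,0,0],
    [-1,0,0,0,0,0,0]
  ]
}}

```text
time: 14.73
eef_pos: [0.3771, -0.2526, 0.046]
tool_rot: [0.591, -0.389, 0.59, 0.389]
contact_force: [0.6, -0.0, -5.7]
gripper_width: 0.0312
```

Emit:
{"op": "jog_arm", "data": {
  "increments": [
    [-1,0.002,0,0,0,0,0],
    [-1,0.001,0,0,0,0,0],
    [-1,0,0,0,0,0,0]
  ]
}}

```text
time: 14.98
eef_pos: [0.377, -0.2525, 0.043]
tool_rot: [0.591, -0.389, 0.59, 0.389]
contact_force: [-0.3, -0.4, -5.5]
gripper_width: 0.0314
```

Emit:
{"op": "jog_arm", "data": {
  "increments": [
    [-1,0.001,0,0,0,0,0],
    [-1,0.001,0,0,0,0,0],
    [-1,0,0,0,0,0,0]
  ]
}}

```text
time: 15.23
eef_pos: [0.3769, -0.2523, 0.0407]
tool_rot: [0.591, -0.388, 0.59, 0.389]
contact_force: [0.0, -0.2, -5.8]
gripper_width: 0.0314
```

Emit:
{"op": "jog_arm", "data": {
  "increments": [
    [-1,0.001,0,0,0,0,0],
    [-1,0,0,0,0,0,0]
  ]
}}

```text
time: 15.4
eef_pos: [0.3771, -0.2527, 0.04]
tool_rot: [0.591, -0.389, 0.591, 0.388]
contact_force: [-0.6, -0.6, -5.9]
gripper_width: 0.0315
```

Emit:
{"op": "jog_arm", "data": {
  "increments": [
    [-1,0.001,0,0,0,0,0],
    [-1,0,0,0,0,0,0]
  ]
}}

```text
time: 15.57
eef_pos: [0.3774, -0.2534, 0.0394]
tool_rot: [0.591, -0.389, 0.591, 0.388]
contact_force: [-1.3, -2.4, -3.7]
gripper_width: 0.0311
```

Emit:
{"op": "jog_arm", "data": {
  "increments": [
    [-1,0.0005,0,0,0,0,0],
    [-1,0,0,0,0,0,0]
  ]
}}

```text
time: 15.73
eef_pos: [0.3775, -0.2536, 0.0392]
tool_rot: [0.591, -0.389, 0.591, 0.388]
contact_force: [-1.9, -4.0, -0.4]
gripper_width: 0.0313
```

Emit:
{"op": "jog_arm", "data": {
  "increments": [
    [-1,0.0005,0,0,0,0,0],
    [-1,0,0,0,0,0,0]
  ]
}}

```text
time: 15.9
eef_pos: [0.3778, -0.2537, 0.0391]
tool_rot: [0.591, -0.389, 0.591, 0.388]
contact_force: [-3.5, -3.2, 4.5]
gripper_width: 0.0315
```

The weight has come off at TCP z = 0.0391, against 0.0392 expected for the seat. Relieving the small side load, then releasing.

Emit:
{"op": "jog_arm", "data": {
  "increments": [
    [-1,0,0,-0.001,0,0,0],
    [-1,0,0,0,0,0,0]
  ]
}}

```text
time: 16.07
eef_pos: [0.3777, -0.2538, 0.0391]
tool_rot: [0.592, -0.389, 0.59, 0.388]
contact_force: [0.3, -0.2, 6.6]
gripper_width: 0.0312
```

Emit:
{"op": "jog_arm", "data": {
  "increments": [
    [-0.25,0,0,0,0,0,0],
    [-0.2,0,0,0,0,0,0],
    [-0.1,0,0,0,0,0,0],
    [0,0,0,0,0,0,0],
    [0,0,0,0,0,0,0],
    [0,-0.005,0,0,0,0,0],
    [0,-0.01,0,0,0,0,0],
    [0,-0.02,0,0,0,0,0],
    [0,-0.03,0,0,0,0,0],
    [0,-0.035,0,0,0,0,0]
  ]
}}

```text
time: 16.9
eef_pos: [0.3756, -0.2523, 0.1384]
tool_rot: [0.591, -0.387, 0.591, 0.39]
contact_force: [1.1, -0.6, 1.2]
gripper_width: 0.0471
```

Emit:
{"op": "jog_arm", "data": {
  "increments": [
    [0,-0.035,0,0,0,0,0],
    [0,-0.035,0,0,0,0,0],
    [0,-0.035,0,0,0,0,0],
    [0,-0.03,0,0,0,0,0],
    [0,-0.02,0,0,0,0,0]
  ]
}}

```text
time: 17.32
eef_pos: [0.377, -0.254, 0.2977]
tool_rot: [0.591, -0.391, 0.59, 0.387]
contact_force: [-0.4, -0.5, 0.1]
gripper_width: 0.0474
```

```bash
python3 top.py w6 0,0,640,400 wrist
python3 - <<'E'
from h import *
from plant import manip
im,d,m=load("pics/w6.pkl"); W=unproj(d,m)
yaw=np.deg2rad(-23.5); sx=np.array([np.cos(yaw),np.sin(yaw),0]); sy=np.array([-sx[1],sx[0],0])
a=(W-SV)@sx;b=(W-SV)@sy
s=(abs(a)<.07)&(abs(b)<.03)&(W[...,2]>.05)&(W[...,2]<.09)&(d>0)
q=np.c_[a[s],b[s]]*1000; print(s.sum(),np.percentile(W[...,2][s],[1,50,99]),cv2.minAreaRect(q.astype(np.float32)))
E
```

```text
t 17.32 pos [ 0.377  -0.254   0.2977] w 0.0474 F [-0.4 -0.5  0.1] x [ 0.005 -0.004 -1.   ] jaw [ 0.396  0.918 -0.002] ang 66.7 q [-0.84 -0.3   1.94  0.    1.49 -2.01]
1529 [0.05129307 0.0604254  0.06365843] ((0.9243049621582031, 0.11585044860839844), (29.922340393066406, 99.96498107910156), 89.72101593017578)
```

View pics/w6.png

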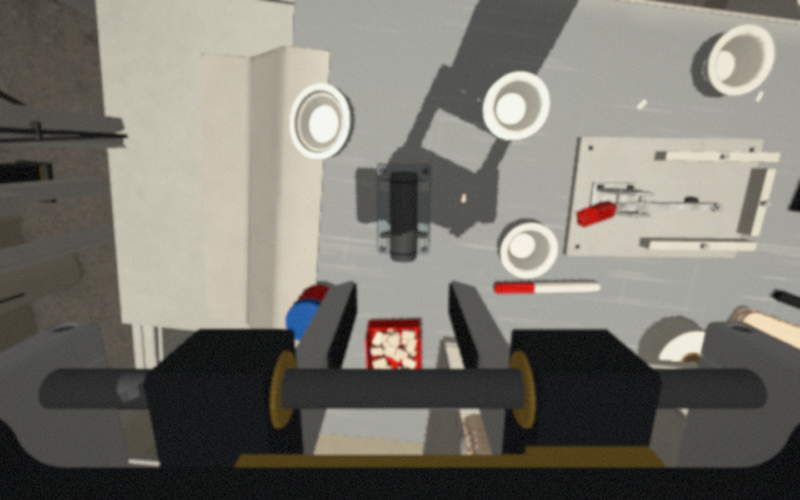

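Pin seated: the wrist view puts it at about (403,215) on the stand, top at 63 mm, within 1 mm of centre and aligned. Now heading back, staying on the robot's side, to shut the lid.

Run:
```python
from h import *
from plant import manip
p,R=show(manip.state())
z=.30
S=H-.105*BX; S[2]=z
print(S)
plan(p,R,[(np.array([.375,-.05,z]),Rdown(64),7,-1),(np.array([.385,.20,z]),Rdown(61),9,-1),(S,Rdown(58.5),8,-1),(S*[1,1,0]+[0,0,.175],Rdown(58.5),6,-1)])
```

```text
t 17.37 pos [ 0.378  -0.2552  0.3011] w 0.0471 F [ 0.8 -1.   3.5] x [ 0.008 -0.008 -1.   ] jaw [ 0.396  0.918 -0.004] ang 66.7 q [-0.84 -0.3   1.94  0.    1.49 -2.01]
[0.40511949 0.41859474 0.3       ]
[[-1,0,0.012,0.027,0.4,0,0.1],[-1,0,0.012,0.027,0.4,0,0.1],[-1,0,0.012,0.026,0.4,0,0.1],[-1,0,0.013,0.026,0.4,-0.1,0.1],[-1,0,0.013,0.027,0.4,0,0.1],[-1,0,0.013,0.026,0.3,-0.1,0.1],[-1,0,0.013,0.026,0.4,0,0],[-1,0,0.011,0.025,0.3,0,0],[-1,0,0.011,0.025,0.3,0,0],[-1,0,0.012,0.026,0.3,0,0]]
[[-1,0,0.012,0.025,0.3,0,0],[-1,0,0.012,0.025,0.4,0,0],[-1,0,0.012,0.025,0.3,0,0],[-1,0,0.012,0.025,0.4,0,0],[-1,0,0.012,0.026,0.3,0,0],[-1,0,0.012,0.025,0.4,0,0],[-1,0,0.011,0.025,0.3,0,0],[-1,0,0.011,0.025,0.3,0,0],[-1,0,0.011,0.025,0.3,0,0],[-1,0,0.012,0.025,0.3,0,0]]
[[-1,0,0.012,0.025,0.3,0,0],[-1,0,0.011,0.025,0.3,0,0],[-1,0,0.012,0.025,0.3,0,0],[-1,0,0.012,0.024,0.4,0,0],[-1,0.021,0,0,0,0,0],[-1,0.021,0,0,0,0,0],[-1,0.021,0,0,0,0,0],[-1,0.021,0,0,0,0,0],[-1,0.02,0,0,0,0,0],[-1,0.021,0,0,0,0,0]]
rows 30 max shift 0.027 turn 0.4 end [0.4048 0.4183 0.1749]
```

Emit:
{"op": "jog_arm", "data": {
  "increments": [
    [-1,0,0.012,0.027,0.4,0,0],
    [-1,0,0.012,0.027,0.4,0,0],
    [-1,0,0.012,0.026,0.4,0,0],
    [-1,0,0.013,0.026,0.4,0,0],
    [-1,0,0.013,0.027,0.4,0,0],
    [-1,0,0.013,0.026,0.3,0,0],
    [-1,0,0.013,0.026,0.4,0,0],
    [-1,0,0.011,0.025,0.3,0,0],
    [-1,0,0.011,0.025,0.3,0,0],
    [-1,0,0.012,0.026,0.3,0,0]
  ]
}}

```text
time: 18.2
eef_pos: [0.3759, 0.0359, 0.2932]
tool_rot: [0.603, -0.37, 0.602, 0.37]
contact_force: [0.7, -0.1, 0.3]
gripper_width: 0.0004
```

Emit:
{"op": "jog_arm", "data": {
  "increments": [
    [-1,0,0.012,0.025,0.3,0,0],
    [-1,0,0.012,0.025,0.4,0,0],
    [-1,0,0.012,0.025,0.3,0,0],
    [-1,0,0.012,0.025,0.4,0,0],
    [-1,0,0.012,0.026,0.3,0,0],
    [-1,0,0.012,0.025,0.4,0,0],
    [-1,0,0.011,0.025,0.3,0,0],
    [-1,0,0.011,0.025,0.3,0,0],
    [-1,0,0.011,0.025,0.3,0,0],
    [-1,0,0.012,0.025,0.3,0,0]
  ]
}}

```text
time: 19.03
eef_pos: [0.3927, 0.3123, 0.2933]
tool_rot: [0.613, -0.352, 0.613, 0.352]
contact_force: [0.7, 0.2, -0.5]
gripper_width: 0.0006
```

Emit:
{"op": "jog_arm", "data": {
  "increments": [
    [-1,0,0.012,0.025,0.3,0,0],
    [-1,0,0.011,0.025,0.3,0,0],
    [-1,0,0.012,0.02,0.3,0,0],
    [-1,0,0.012,0.015,0.4,0,0],
    [-1,0,0,0,0,0,0]
  ]
}}

```text
time: 19.45
eef_pos: [0.3951, 0.4102, 0.293]
tool_rot: [0.617, -0.346, 0.616, 0.347]
contact_force: [-0.2, 0.0, 0.5]
gripper_width: 0.0001
```

```bash
python3 top.py w7 0,0,640,400 wrist
python3 - <<'E'
from h import *
from plant import manip
p,R=show(manip.state())
v=p-H; print("rel hinge",v@BX,v@BYv,v[2])
im,d,m=load("pics/w7.pkl"); W=unproj(d,m); P=W-H
x=P@BX;y=P@BYv;z=W[...,2]
s=(abs(y)<.03)&(x<-.02)&(x>-.12)&(z>.1)&(z<.25)&(d>0)
# handle: points with x < -0.05
for zz in np.arange(.1,.24,.01):
    k=s&(abs(z-zz)<.005)
    if k.sum()>3: print(round(zz,3),k.sum(),np.percentile(x[k],[1,50,99]).round(4))
E
```

```text
t 19.45 pos [0.3951 0.4102 0.293 ] w 0.0001 F [-0.2  0.   0.5] x [-0.     0.001 -1.   ] jaw [0.521 0.854 0.001] ang 58.6 q [ 0.6   0.    1.68  0.    1.46 -0.42]
t 19.50 pos [0.3954 0.4088 0.2931] w 0.0007 F [-0.3 -0.6 -0.1] x [-0.  0. -1.] jaw [0.521 0.854 0.   ] ang 58.6 q [ 0.6   0.    1.69  0.    1.46 -0.42]
rel hinge -0.10818941611908092 -0.013442896193476737 0.23505274143256716
0.1 6 [-0.0208 -0.0206 -0.0203]
0.11 10 [-0.0235 -0.0233 -0.0211]
0.12 9 [-0.0262 -0.0258 -0.0254]
0.13 10 [-0.0284 -0.0279 -0.0274]
0.14 17 [-0.0324 -0.0304 -0.03  ]
0.15 15 [-0.0347 -0.0339 -0.0327]
0.16 22 [-0.0383 -0.0364 -0.0357]
0.17 55 [-0.072  -0.0709 -0.0387]
0.18 168 [-0.0712 -0.0668 -0.0411]
0.19 14 [-0.0444 -0.044  -0.0437]
```

View pics/w7.png

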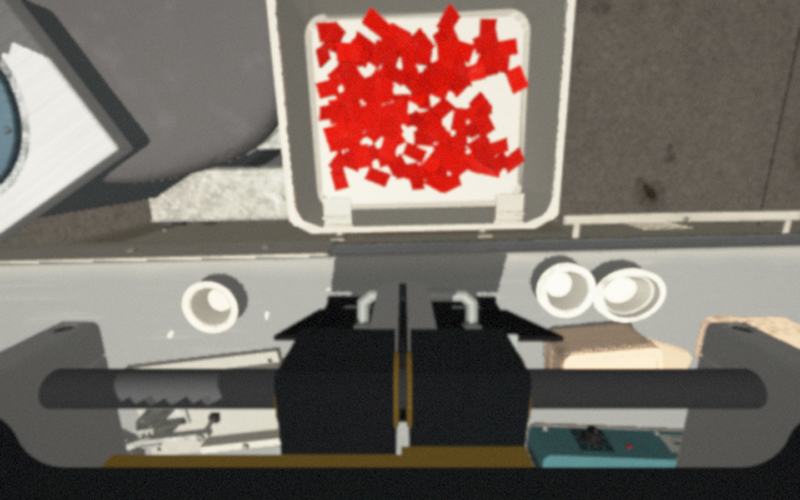

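Emit:
{"op": "jog_arm", "data": {
  "increments": [
    [-1,0.02,0,0.006,0,0,0],
    [-1,0.025,0,0.007,0,0,0],
    [-1,0.025,0,0,0,0,0],
    [-1,0.025,0,0,0,0,0],
    [-1,0.018,0,0,0,0,0],
    [-1,0.005,0,0,0,0,0],
    [-1,0,-0.01,0,0,0,0],
    [-1,0,-0.01,0,0,0,0],
    [-1,0,-0.01,0,0,0,0]
  ]
}}

```text
time: 20.25
eef_pos: [0.43, 0.4035, 0.1777]
tool_rot: [0.618, -0.345, 0.616, 0.346]
contact_force: [-2.9, 1.2, 3.5]
gripper_width: 0.0004
```

Emit:
{"op": "jog_arm", "data": {
  "increments": [
    [-1,0,-0.01,0,0,0,0],
    [-1,0,-0.01,0,0,0,0],
    [-1,0,-0.01,0,0,0,0]
  ]
}}

```text
time: 20.5
eef_pos: [0.4556, 0.3873, 0.1764]
tool_rot: [0.618, -0.345, 0.616, 0.345]
contact_force: [-0.5, 0.7, 1.4]
gripper_width: 0.0003
```

Run:
```python
from h import *
from plant import manip
p,R=show(manip.state())
v=p-H; print("rel hinge",v@BX,v@BYv,v[2])
```

```text
t 20.50 pos [0.4556 0.3873 0.1764] w 0.0003 F [-0.5  0.7  1.4] x [ 0.002  0.002 -1.   ] jaw [0.523 0.852 0.002] ang 58.4 q [ 0.52  0.16  1.73  0.    1.25 -0.5 ]
rel hinge -0.04562142158358809 -0.00026868985914852355 0.11840375208911905
```

Emit:
{"op": "jog_arm", "data": {
  "increments": [
    [-1,0,-0.01,0,0,0,0],
    [-1,0,-0.01,0,0,0,0],
    [-1,0,-0.01,0,0,0,0],
    [-1,0,-0.01,0,0,0,0],
    [-1,0,0,0,0,0,0],
    [-1,0,0,0,0,0,0]
  ]
}}

```text
time: 21.0
eef_pos: [0.4886, 0.3664, 0.1751]
tool_rot: [0.617, -0.345, 0.617, 0.345]
contact_force: [0.2, 0.2, 0.2]
gripper_width: 0.0007
```

```bash
python3 top.py top8 80,100,300,280 top
python3 - <<'E'
from h import *
from plant import manip
p,R=show(manip.state())
v=p-H; print("rel hinge",v@BX,v@BYv,v[2])
E
```

```text
t 21.00 pos [0.4886 0.3664 0.1751] w 0.0007 F [0.2 0.2 0.2] x [ 0.  0. -1.] jaw [0.524 0.852 0.001] ang 58.4 q [ 0.46  0.19  1.7   0.    1.25 -0.56]
t 21.05 pos [0.4882 0.3667 0.1751] w 0.0001 F [ 0.3  0.6 -0.3] x [ 0.  0. -1.] jaw [0.523 0.852 0.001] ang 58.4 q [ 0.46  0.19  1.7   0.    1.25 -0.56]
rel hinge -0.0070843382762760376 -0.0008446150432307694 0.1171005075162588
```

View pics/top8.png

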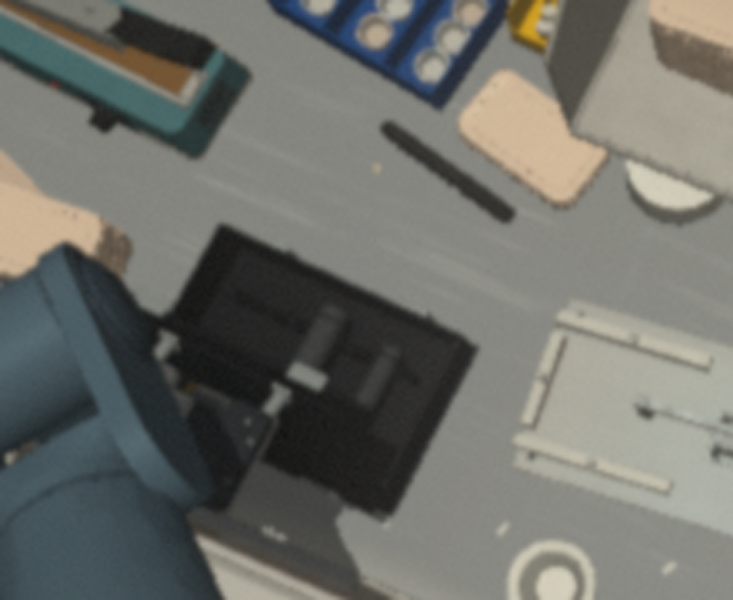

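The lid has left the fingers and is sinking by itself, with the two thin pins still visible in the box. Backing away and waiting.

Emit:
{"op": "jog_arm", "data": {
  "increments": [
    [-1,0,0.015,0,0,0,0],
    [-1,-0.01,0.025,0,0,0,0],
    [-1,-0.03,0.025,0,0,0,0],
    [-1,-0.03,0.02,0,0,0,0],
    [-1,-0.03,0.01,0,0,0,0],
    [-1,-0.02,0,0,0,0,0],
    [-1,0,0,0,0,0,0],
    [-1,0,0,0,0,0,0],
    [-1,0,0,0,0,0,0],
    [-1,0,0,0,0,0,0]
  ]
}}

```text
time: 21.88
eef_pos: [0.4061, 0.416, 0.2929]
tool_rot: [0.616, -0.345, 0.618, 0.345]
contact_force: [0.3, 0.1, 0.3]
gripper_width: 0.0006
```

Emit:
{"op": "jog_arm", "data": {
  "increments": [
    [-1,0,0,0,0,0,0],
    [-1,0,0,0,0,0,0],
    [-1,0,0,0,0,0,0],
    [-1,0,0,0,0,0,0],
    [-1,0,0,0,0,0,0],
    [-1,0,0,0,0,0,0],
    [-1,0,0,0,0,0,0],
    [-1,0,0,0,0,0,0],
    [-1,0,0,0,0,0,0],
    [-1,0,0,0,0,0,0]
  ]
}}

```text
time: 22.72
eef_pos: [0.4071, 0.4165, 0.2954]
tool_rot: [0.617, -0.345, 0.617, 0.345]
contact_force: [0.1, -0.9, -0.6]
gripper_width: 0.0004
```

```bash
cat > lid.py <<'E'
from h import *
import sys
for f in sys.argv[1:]:
    im,d,m=load(f); W=unproj(d,m); P=W-H; x=P@BX; y=P@BYv; z=P[...,2]
    for a in np.arange(.01,.16,.02):
        k=(abs(x-a)<.008)&(abs(y)<.1)&(d>0); print(round(a,2), k.sum(), np.percentile(W[...,2][k],[20,50,80]).round(4) if k.sum() else None)
E
python3 top.py side9 200,200,440,380 side; python3 lid.py pics/side9.pkl
```

```text
t 22.72 pos [0.4071 0.4165 0.2954] w 0.0004 F [ 0.1 -0.9 -0.6] x [ 0.001  0.001 -1.   ] jaw [0.523 0.852 0.001] ang 58.5 q [ 0.6   0.03  1.65  0.    1.46 -0.42]
0.01 732 [0.0628 0.0642 0.0655]
0.03 667 [0.0645 0.0653 0.0661]
0.05 644 [0.0645 0.0653 0.066 ]
0.07 625 [0.0645 0.0653 0.066 ]
0.09 599 [0.0645 0.0652 0.0659]
0.11 580 [0.0644 0.0652 0.066 ]
0.13 562 [0.0636 0.0653 0.0815]
0.15 147 [0.0621 0.0628 0.0634]
```

View pics/side9.png

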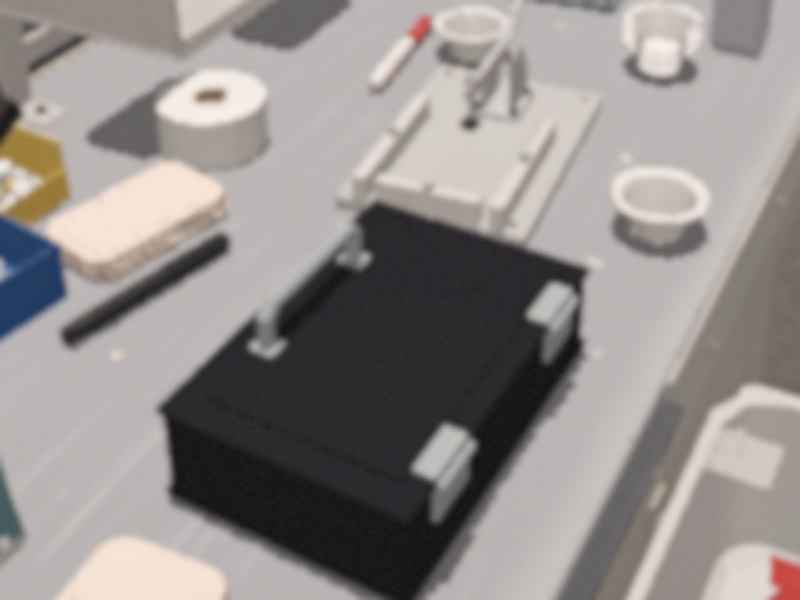

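The lid is shut and flat at 65 mm, the same reading as at the start. One last check of the stand and the other things from the top.

```bash
python3 top.py top10 100,130,500,320 top
python3 - <<'E'
from h import *
a=load("pics/top0.pkl");b=load("pics/top10.pkl")
df=np.abs(a[0].astype(int)-b[0]).max(-1)
W=unproj(b[1],b[2]); 
for nm,(u0,v0,u1,v1) in dict(roll=(268,140,296,168),marker2=(190,133,236,168),marker3=(312,190,364,208),bowlA=(330,206,360,234),bowlB=(325,270,355,298),bowlC=(232,260,260,290),jar=(440,185,466,235)).items(): print(nm,(df[v0:v1,u0:u1]>50).mean().round(3))
s=(np.linalg.norm(W[...,:2]-SV[:2],axis=-1)<.07)&(W[...,2]>.052); print(s.sum(),W[s].mean(0),W[s][:,2].max(),cv2.minAreaRect((W[s][:,:2]*1000).astype(np.float32)))
E
```

```text
t 22.77 pos [0.4071 0.4165 0.2954] w 0.0002 F [-0.   0.6 -0.5] x [ 0.001  0.001 -1.   ] jaw [0.523 0.852 0.001] ang 58.5 q [ 0.6   0.03  1.65  0.    1.46 -0.42]
roll 0.0
marker2 0.0
marker3 0.0
bowlA 0.0
bowlB 0.0
bowlC 0.0
jar 0.0
454 [ 0.37665008 -0.25229529  0.05982423] 0.06798688886081097 ((379.0018310546875, -250.13082885742188), (37.59199523925781, 100.54710388183594), 66.77335357666016)
```

View pics/top10.png

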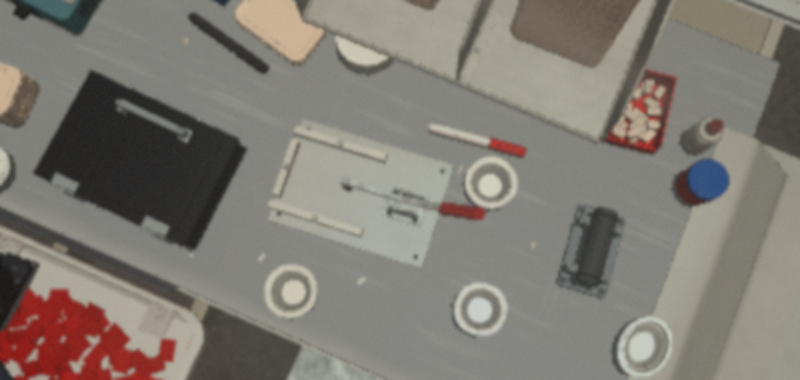

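The top view shows the box shut at about (140,160), the pin on the stand at about (597,247), and the other things unchanged. Handing in.

```bash
python3 -c "
from plant import manip
print(manip.finish_job())"
```

```text
the job is handed in; nothing more can be done
None
```

I handed the job in after about 23 s of robot time. The thick pin is lying across both plates of the V-stand and the box is shut again; no verdict was reported.

- **Finding the pin:** I swung the lid open by its handle. The depth readings gave pin tops of 36, 43 and 53 mm, so the thick pin was in the +y groove. I found it by camera rather than by touch; the fingers closing at 31.3 mm (32 mm nominal) and about 6 N of weight confirmed it.
- **Placing it:** I carried it round on the robot's side and lowered it in steps of 1 mm or less until the stand took its weight. That happened at the expected height (TCP 39.1 mm, expected 39.2 mm), and only then did I let go. Afterwards its top measured about 63 mm; it lies within about 1 mm of the centre and in line with the stand.
- **Shutting the box:** I pushed the lid past its balance point and it sank shut by itself. It lies flat at the same height reading as at the start. The two thinner pins were visible in the box while the lid was closing.
- **Last checks:** In before-and-after top pictures, the seven spots I compared, covering the roll, the bowls, both markers and the jar and bottle, showed no change. The arm was clear of everything, with force near zero. At the ends of the moves the wrist force never read above about 20 N. No check failed or disagreed.

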